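# Gauge heavy steel pieces and tip them into the bin

### The job

Check the heavy steel pieces standing on the stone surface plate, one at a time, the tallest first: slide the piece along the plate to stand square between the gauge's jaws, slide the jaw shut on it until the sprung anvil opposite has visibly given way a few millimetres (not as far as its stop) and keep it so for a moment, draw the jaw back, then slide the piece on along the plate and tip it over the open end into the steel bin before starting the next. The pieces must be slid, not lifted off the plate. Finish with all of them in the bin, the jaw drawn back open, and the glassware and bottles around left alone.

Things in the scene. Friction and masses are not known exactly. Their poses are not given: they have to be found in the camera images.
- surface_plate: fixed grey stone plate, 260 (x) x 440 (y) mm, top face 85 mm up. Origin on the worktop under it, midway across, 190 mm from its -y end; x points away from the robot, y left along the plate. Stop rails 6 mm wide, 12 mm high on both long edges and the +y end, where the pieces start; the -y end is open to the bin. The gauge is at its y = -30 mm: jaw near, anvil far; pieces pass between along y
- gauge_mid (a point): point on the plate's top face midway between the faces of the fully opened jaws, 90 mm apart (45 mm to each in the plate's x). Jaw faces are 40 mm wide (y) and reach 39 mm above the plate; the anvil housing behind is 50 mm wide, 44 mm high
- tip_edge (a point): middle of the open (-y) edge of the plate, at the height of its top face; the edge is 160 mm in -y from gauge_mid
- jaw (a joint): position of the sliding jaw, m: 0 fully drawn back (open), grows as it slides along the plate's +x towards the anvil, end 0.055. It stays where it is left; friction about 2.5 N
- jaw_post (a point): centre of the upright black thumb post on the jaw slide, 16 mm (x) x 26 mm (y), its top lies 20 mm above this point, the slide's upper face 30 mm below it; the jaw's face lies 35 mm from it in the plate's +x
- anvil (a joint): how far the sprung anvil is pushed in, m: 0 at rest, 0.012 at its stop; spring 2 N per mm, so 0.005 is about 10 N. It registers contact from 0.0025
- shaft_mid (a point): steel stepped shaft standing upright, 70 mm tall: 48 mm diameter up to 44 mm, 32 mm diameter above; about 0.7 kg. The point is on its axis half-way up. May be absent
- step_block_mid (a point): steel block with a milled step, 46 x 46 mm, 54 mm tall: full section up to 32 mm, above that only 26 mm wide on its -x side (full 46 mm in y); about 0.65 kg. The point is on its middle axis half-way up, axes along its sides. May be absent
- hub_mid (a point): plain steel hub, upright cylinder 50 mm diameter, 38 mm tall, about 0.6 kg. The point is on its axis half-way up. May be absent
- slab_mid (a point): low steel slab, 48 (x) x 44 (y) mm, 24 mm tall, about 0.4 kg. The point is its centre, axes along its sides. May be absent
- sample_bin: fixed open steel bin, 220 (x) x 180 (y) x 60 mm high, wall 4 mm, just beyond the open end of the plate. Origin: centre of its underside; axes as the plate's
- wash_bottle: white plastic wash bottle with bent spout, 219 mm tall, a bystander; origin at its underside
- jar: white plastic jar with red lid, 63 mm wide, 98 mm tall, a bystander; origin at its underside
- beaker: small glass beaker standing upside down, 61 mm wide, 69 mm tall, a bystander; origin at its underside

How it is judged (in metres and radians):
On the way, in this order (a step that is already met when the one before it is completed fails the run):
1. the stepped shaft (if there) is pinched between jaw and anvil, pressing on the anvil with over 5 N (anvil in by 2.5 mm) (contact force between jaw and shaft above 4 N and contact force between anvil and shaft above 5 N and horizontal distance between shaft_mid and gauge_mid below 0.05 m), for 0.3 s.
2. the stepped shaft (if there) lies in the bin (x of shaft_mid in the frame of sample_bin between -0.11 and 0.11 m and y of shaft_mid in the frame of sample_bin between -0.09 and 0.09 m and z of shaft_mid in the frame of sample_bin below 0.085 m), for 0.2 s.
3. the step-milled block (if there) is pinched between jaw and anvil, pressing on the anvil with over 5 N (anvil in by 2.5 mm), its sides square to the jaws within 0.12 rad (contact force between jaw and step_block above 4 N and contact force between anvil and step_block above 5 N and horizontal distance between step_block_mid and gauge_mid below 0.05 m and (angle between the x axis of step_block_mid and the x axis of surface_plate, either way round below 0.12 rad or angle between the x axis of step_block_mid and the y axis of surface_plate, either way round below 0.12 rad)), for 0.3 s.
4. the step-milled block (if there) lies in the bin (x of step_block_mid in the frame of sample_bin between -0.11 and 0.11 m and y of step_block_mid in the frame of sample_bin between -0.09 and 0.09 m and z of step_block_mid in the frame of sample_bin below 0.085 m), for 0.2 s.
5. the short hub (if there) is pinched between jaw and anvil, pressing on the anvil with over 5 N (anvil in by 2.5 mm) (contact force between jaw and hub above 4 N and contact force between anvil and hub above 5 N and horizontal distance between hub_mid and gauge_mid below 0.05 m), for 0.3 s.
6. the short hub (if there) lies in the bin (x of hub_mid in the frame of sample_bin between -0.11 and 0.11 m and y of hub_mid in the frame of sample_bin between -0.09 and 0.09 m and z of hub_mid in the frame of sample_bin below 0.085 m), for 0.2 s.
7. the low slab (if there) is pinched between jaw and anvil, pressing on the anvil with over 5 N (anvil in by 2.5 mm), its sides square to the jaws within 0.12 rad (contact force between jaw and slab above 4 N and contact force between anvil and slab above 5 N and horizontal distance between slab_mid and gauge_mid below 0.05 m and (angle between the x axis of slab_mid and the x axis of surface_plate, either way round below 0.12 rad or angle between the x axis of slab_mid and the y axis of surface_plate, either way round below 0.12 rad)), for 0.3 s.
8. the low slab (if there) lies in the bin (x of slab_mid in the frame of sample_bin between -0.11 and 0.11 m and y of slab_mid in the frame of sample_bin between -0.09 and 0.09 m and z of slab_mid in the frame of sample_bin below 0.085 m), for 0.2 s.
At the end, for the whole second after the job is handed in: every piece that was there lies at rest inside the bin (centre within its outline and lower than 85 mm), and the jaw is drawn back to within 12 mm of fully open (all of step 2 and all of step 4 and all of step 6 and all of step 8 and linear speed of each of shaft, step_block, hub, slab below 0.03 m/s and value of joint jaw below 0.012 m); the robot touches nothing.
It fails at once if a piece is lifted: its middle more than 30 mm above its height when standing on the plate (z of shaft_mid in the frame of surface_plate above 0.15 m or z of step_block_mid in the frame of surface_plate above 0.142 m or z of hub_mid in the frame of surface_plate above 0.134 m or z of slab_mid in the frame of surface_plate above 0.127 m).
It fails at once if the anvil is driven to its stop (in by more than 11 mm) (value of joint anvil above 0.011 m).
It fails at once if the wash bottle, jar or beaker is shifted by more than 30 mm (distance of any of wash_bottle, jar, beaker from where it was at the start of the episode above 0.03 m).
Of shaft, step_block, hub, slab only 3 to 4 are there at a start; the rules pass over those that are not, and their reading is None.
At some moment in a run one of shaft, step_block, hub, slab may be knocked a few centimetres aside while the robot is not near it.
Once in a run the grip may slacken for a moment while it holds something.
It also fails if it takes over 210 s, if anything falls off the work surface, if the arm or the gripper's body presses on something with over 40 N, if the wrist force passes 120 N, or if a joint passes its speed limit or range.

### The arm

A 6-joint arm with a two-finger parallel gripper is mounted at the origin on a cart in front of the work surface, level with it; the furniture and walls round the work are solid. World frame = base frame: x ahead of the robot, y to its left, z up, the work surface at z = 0. Lengths are in mm, angles in rad, forces in N, time in s.
With the tool pointing down it reaches from about 350 to 725 mm from the base axis. Payload 6 kg.
Tool frame: the origin (TCP) lies between the finger pads; the fingertips stand 11 mm ahead of it and the grasp point (between the pads) lies 8 mm behind it; z points along the fingers, y is the line along which they close (so a half turn about z gives the same grasp; the last joint's range is limited). The gripper opens to 85 mm and grips with 20 to 120 N. Pads are 22 mm wide; open, the fingers measure 114 mm over their backs; the gripper's body (76 mm by 85 mm) begins 54 mm behind the grasp point. The pads swing forward as they close: fully open they stand 13 mm farther back than shut.
Start: joints at [1.546, 0.04, 0.085, 0, -1.615, -0.334], TCP at [210.663, 561.779, 242.261] pointing down, gripper open.
Joint ranges: [-2.56, 2.56], [-1.29, 2.01], [-1.08, 1.49], [-3.29, 1.98], [-2.81, -0.18], [-2.99, 2.99]. Speed limits (rad/s): [2.57, 2.57, 3.01, 3.14, 3.14, 3.14].

### API

Orientations are given as a unit quaternion [x, y, z, w].
In Python, from workcell import bot gives the robot as it stands.
- The arm moves only by the tool servo_tool, never from a script. Its arguments are lists of equal length, an entry for each row: "slide": the shift along the tool's x, y, z in mm, a list of three; "turn": the turn about the tool's z in degrees. In form: {"slide": [[tx, ty, tz], ...], "turn": [turn, ...]}. A call has 1 to 10 rows; each row shifts and turns the commanded pose from where the row before left it, along the tool's axes as they then stand; what a row does not reach is not made up. A row lasts 1/10 s, in which the tool goes at most 50 mm and 8.59 degrees, less where a joint would pass 70% of its speed; a pose out of reach is approached as far as the arm can. A call is refused whole if a number of a shift passes 50 or a number of a turn 8.59, either way. A call with a gripper value outside its range is refused whole. "gripper" is the closure, from 0 (fully open) to 1 (shut), set as the call begins (left out, the last holds). The fingers move at their own pace and stop on an object; "force" is the grip in N (left out, the last holds). Time passes only in rows, so rows that do not move let the fingers close. It gives the time, the measured TCP pose, the force, the opening and the grip force at its end, in the units of the state.
- bot.observe(): the state, without advancing time (a new reading comes with each control period).
- bot.snapshot(name): name is "scene" or "top" or "wrist"; returns (picture, depth): 400x640x3 uint8, blue, green, red; 400x640 float32, mm along the optical axis (not along the pixel's ray), 0 where there is no reading.
- bot.camera_params(name): a dict with "camera_matrix" (3x3 intrinsics, pixels), "cam_to_world" (4x4, takes a point from camera to world coordinates). Camera axes: x right, y up, looking along -z (the intrinsics and any distortion apply to the point x, -y, -z); pixel columns grow to the right and rows downward; lengths in mm; the calibration is good to about 2 mm. A picture is of the moment at which its call begins: read the wrist's pose just before it. camera_params takes no time and is no camera call; for the wrist camera it gives the pose at the moment of the call.
- bot.sign_off(): hands the job in; it is judged then, once.
The state is a dict: "time": time; "joint_positions": joint angles; "qd": joint speeds; "tau": joint torques, N m; "position": TCP position; "orientation": TCP orientation; "ft_force": force on the tool from outside, world axes, zero at the start; "torque": the same for the moment, N m; "finger_gap": opening from 0.0 (shut) to 1.0 (fully open); "finger_force": force on a finger pad.
Only numpy, scipy, OpenCV 4.12 (cv2) and the standard library are available. Lean on these libraries where they do the work, as an engineer would, in place of code of your own. Each camera call takes 0.05 s, during which the arm holds its last target. There are 200 camera calls.

## Working session

There is one attempt and no reset: what is moved stays moved. The work goes in short steps, Python scripts to look and compute and a tool call to move; the robot and the scene stay as the last step left them, time stands still between calls to the robot, and variables do not carry over. Pictures are saved under pics/ and viewed, at most 16 in all, crops included, and the job is handed in when it is done.

Besides the shell and the picture viewer there is one more tool, called after "Request:" as a command line: name --pt "numbers of a row" for each row, then --argument value for the rest. servo_tool: Moves the arm, as the interface text tells. Its arguments: {"type":"object","properties":{"slide":{"type":"array"},"turn":{"type":"array"},"gripper":{"type":"number"},"force":{"type":"number"}},"required":["slide","turn"]}

```bash
ls; mkdir -p pics
cat > h.py <<'E'
import numpy as np, cv2
from workcell import bot
def snap(n,f=None):
    P=bot.camera_params(n); im,d=bot.snapshot(n)
    if f: cv2.imwrite('pics/'+f,im)
    return im,d,P
def cloud(d,P):
    K=np.array(P['camera_matrix']);T=np.array(P['cam_to_world'])
    v,u=np.mgrid[:d.shape[0],:d.shape[1]]
    X=np.stack([(u-K[0,2])/K[0,0]*d,-(v-K[1,2])/K[1,1]*d,-d,np.ones_like(d)],-1)
    return (X@T.T)[...,:3]
E
python3 - <<'E'
from h import *
s=bot.observe();print(s)
for n in('top','scene'):
    im,d,P=snap(n,n+'0.png');print(n,np.round(P['camera_matrix'],1).tolist(),np.round(P['cam_to_world'],3).tolist(),d.min(),d.max())
    np.savez('/tmp/'+n,im=im,d=d,c=cloud(d,P))
E
```

```text
pics
{'time': 0.0, 'joint_positions': array([ 1.54570278e+00,  4.08032648e-02,  8.38076764e-02, -4.20248218e-04,
       -1.61549777e+00, -3.33722734e-01]), 'qd': array([-0.00082597, -0.00044518,  0.00016423,  0.00048065, -0.00048173,
       -0.00111436]), 'tau': array([ 1.10946810e-03, -3.68198955e+01,  3.47415233e+01,  6.93200022e+00,
       -5.28095567e-03, -3.41003572e-07]), 'position': array([210.51461652, 561.53136892, 241.29048313]), 'orientation': array([ 9.83950748e-01, -1.78438114e-01, -7.70082610e-05,  8.70698868e-04]), 'ft_force': array([-0.78895652,  0.26398072, -0.35787695]), 'torque': array([ 0.03644445, -0.04424313, -0.00043659]), 'finger_force': 0.0, 'finger_gap': 0.9996326472787219}
top [[404.4, 0.0, 318.6], [0.0, 404.4, 202.2], [0.0, 0.0, 1.0]] [[0.013, 0.983, -0.182, 357.12], [-1.0, 0.015, 0.007, -47.739], [0.01, 0.182, 0.983, 1402.499], [0.0, 0.0, 0.0, 1.0]] 0.0 2529.719
scene [[469.5, 0.0, 318.9], [0.0, 469.5, 195.9], [0.0, 0.0, 1.0]] [[0.749, 0.47, -0.467, 31.986], [-0.662, 0.543, -0.516, -645.278], [0.011, 0.695, 0.718, 970.515], [0.0, 0.0, 0.0, 1.0]] 0.0 3999.3452
```

View pics/top0.png

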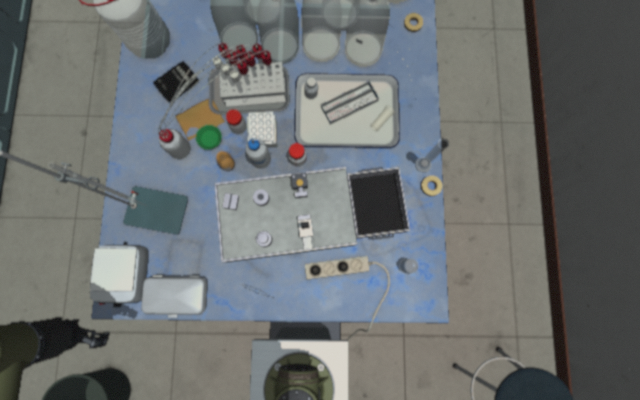

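View pics/scene0.png

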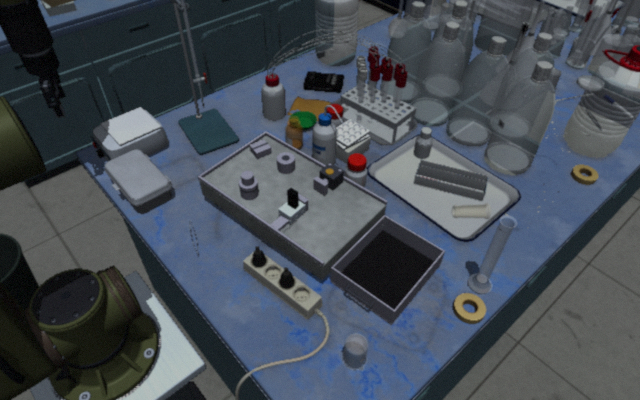

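Top view: plate spans about (217–355, 170–260), with the bin at (380,203). There are three pieces: a two-tier round one at (264,239), a round one at (260,197) and a blocky one at (231,201). The jaw post is near (305,228) and the anvil near (299,184).

Run:
```python
from h import *
for n in('top','scene'):
    z=np.load(f'/tmp/{n}.npz');c=z['c'];d=z['d']
    m=(d>0)&(c[...,2]>78)&(c[...,2]<92)&(c[...,0]>250)&(c[...,0]<750)&(abs(c[...,1])<420)
    nb,l,st,_=cv2.connectedComponentsWithStats(m.astype(np.uint8))
    k=1+st[1:,4].argmax(); p=c[l==k]; print(n,'plate z',np.median(p[:,2]),cv2.minAreaRect(p[:,:2].astype(np.float32)))
    box=cv2.boxPoints(cv2.minAreaRect(p[:,:2].astype(np.float32)));print(box)
    m=(d>0)&(c[...,2]>101)&(c[...,2]<220)&(c[...,0]>250)&(c[...,0]<650)&(abs(c[...,1])<350)
    nb,l,st,ce=cv2.connectedComponentsWithStats(m.astype(np.uint8))
    for k in range(1,nb):
        if st[k,4]>8:
            p=c[l==k];print(st[k,4],ce[k].round(),'mean',p.mean(0).round(),'zmax',np.percentile(p[:,2],[50,90,98]).round(),'lo',p.min(0).round(),'hi',p.max(0).round())
```

```text
top plate z 85.32304285824387 ((560.4609985351562, 50.34950256347656), (255.41168212890625, 437.1127014160156), 7.687999725341797)
[[ 404.66492  249.857  ]
 [ 463.14124 -183.32663]
 [ 716.2571  -149.15799]
 [ 657.78076  284.02563]]
147 [300. 190.] mean [632.   4. 121.] zmax [123. 130. 135.] lo [612. -20. 102.] hi [650.  29. 138.]
203 [261. 197.] mean [607. 130. 122.] zmax [123. 126. 128.] lo [584. 106. 103.] hi [632. 154. 129.]
208 [230. 201.] mean [595. 230. 109.] zmax [109. 112. 114.] lo [570. 206. 102.] hi [620. 256. 116.]
282 [305. 226.] mean [515. -15. 127.] zmax [119. 165. 170.] lo [482. -38. 106.] hi [552.   8. 173.]
195 [264. 239.] mean [471. 113. 140.] zmax [133. 157. 159.] lo [450.  92. 101.] hi [495. 139. 161.]
scene plate z 85.72033178574839 ((559.3705444335938, 53.05503845214844), (261.6979064941406, 440.32733154296875), 8.24198055267334)
[[ 398.3117   252.187  ]
 [ 461.4344  -183.59239]
 [ 720.4294  -146.07692]
 [ 657.3067   289.70245]]
212 [260. 147.] mean [594. 229. 109.] zmax [109. 112. 114.] lo [569. 207. 101.] hi [621. 258. 115.]
282 [285. 160.] mean [604. 127. 119.] zmax [122. 126. 127.] lo [583. 106. 102.] hi [634. 158. 129.]
299 [323. 180.] mean [631.   2. 119.] zmax [120. 129. 133.] lo [609. -20. 101.] hi [650.  32. 136.]
388 [248. 184.] mean [468. 107. 133.] zmax [130. 156. 158.] lo [448.  92. 101.] hi [496. 137. 161.]
556 [293. 204.] mean [512. -19. 127.] zmax [119. 163. 168.] lo [480. -39. 101.] hi [553.   6. 170.]
```

Pieces present by height: shaft (about 471,115), hub (608,130) and slab (595,231). There is no step block. Plate yaw is about 8°, gauge_mid ≈ (568,-8). I'll turn the tool to the plate axes and go above the shaft.

Request:
servo_tool --pt "0 0 -10" --pt "0 0 -10" --pt "0 0 -10" --pt "0 0 -10" --pt "10 25 0" --pt "16 40 0" --pt "16 40 0" --pt "16 40 0" --pt "16 40 0" --pt "16 40 0" --turn '[-7.2,-7.2,-7.2,-7.2,0,0,0,0,0,0]'

```text
time: 1.1
position: [332.4, 350.4, 282.0]
orientation: [0.997, 0.072, -0.0, 0.0]
ft_force: [0.6, 0.3, 0.5]
finger_gap: 1.002
finger_force: 0.0
```

Request:
servo_tool --pt "16 40 0" --pt "16 40 0" --pt "16 40 0" --pt "16 40 0" --pt "16 40 0" --pt "16 40 0" --pt "12 12 0" --pt "0 0 0" --pt "0 0 0" --pt "0 0 0" --turn '[0,0,0,0,0,0,0,0,0,0]'

```text
time: 2.1
position: [474.6, 118.7, 282.2]
orientation: [0.997, 0.072, -0.0, 0.0]
ft_force: [-0.7, 0.3, -0.4]
finger_gap: 1.002
finger_force: 0.0
```

```bash
cat >> h.py <<'E'
PS=np.radians(8.1); O=np.array([564.,22.])
EX=np.array([np.cos(PS),np.sin(PS)]);EY=np.array([-np.sin(PS),np.cos(PS)])
def pl(p): r=np.asarray(p)[...,:2]-O; return np.stack([r@EX,r@EY],-1)
def yaw(q):
    from scipy.spatial.transform import Rotation as R
    M=R.from_quat(q).as_matrix(); return np.degrees(np.arctan2(M[1,0],M[0,0])),M[2,2]
def st():
    s=bot.observe(); print('t',round(s['time'],2),'pl',pl(s['position']).round(1),'z',round(s['position'][2],1),'yaw',np.round(yaw(s['orientation']),3),'F',(s['ft_force']).round(1),'gap',round(s['finger_gap'],3),'q',s['joint_positions'].round(2)); return s
E
python3 - <<'E'
from h import *
st(); im,d,P=snap('wrist','w1.png'); c=cloud(d,P); np.savez('/tmp/w1',c=c,d=d)
print(P['cam_to_world'])
E
```

```text
t 2.1 pl [-74.9 108.4] z 282.2 yaw [ 8.296 -1.   ] F [-0.7  0.3 -0.4] gap 1.002 q [ 0.66 -0.25 -0.11 -0.   -1.71  1.06]
[[ 1.44733382e-01  9.43599474e-01  2.97778914e-01  5.51313846e+02]
 [-9.89470680e-01  1.38068568e-01  4.34147910e-02  1.31107817e+02]
 [-1.47734388e-04 -3.00927074e-01  9.53647144e-01  4.14367973e+02]
 [ 0.00000000e+00  0.00000000e+00  0.00000000e+00  1.00000000e+00]]
```

View pics/w1.png

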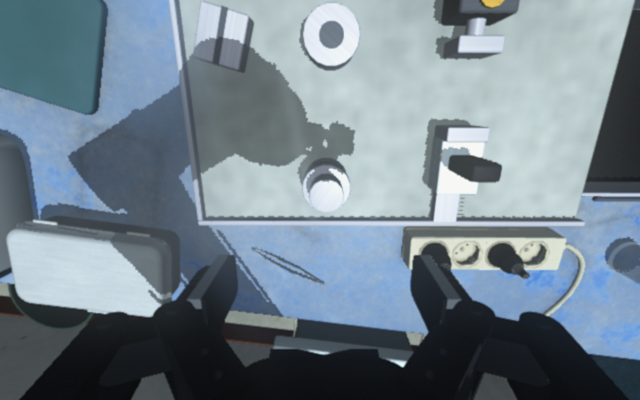

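Wrist view: shaft at (326,185), hub at (330,35), slab at (222,35) turned relative to the plate, jaw post at (474,167), anvil face at (480,45), near rail along row 220. Next I'll measure these.

```bash
cat >> h.py <<'E'
def blobs(c,d,zl,zh,amin=40):
    m=((d>0)&(c[...,2]>zl)&(c[...,2]<zh)&(c[...,0]>380)&(c[...,0]<740)&(abs(c[...,1])<330)).astype(np.uint8)
    nb,l,s,ce=cv2.connectedComponentsWithStats(m)
    for k in range(1,nb):
        if s[k,4]>amin:
            p=c[l==k];q=pl(p);r=cv2.minAreaRect(q.astype(np.float32))
            print(zl,s[k,4],ce[k].round(),'plc',np.round(r[0],1),'size',np.round(r[1],1),'ang',round(r[2],1),'z',np.median(p[:,2]).round(1),'lo',q.min(0).round(1),'hi',q.max(0).round(1))
E
python3 - <<'E'
from h import *
z=np.load('/tmp/w1.npz');c=z['c'];d=z['d']
for a,b in((104,113),(116,135),(150,160),(163,178)): blobs(c,d,a,b)
# near rail: points at z 93-100, rail top
m=(d>0)&(c[...,2]>94)&(c[...,2]<100); q=pl(c[m]); w=c[m]
k=(q[:,0]<-118)&(q[:,0]>-140)&(abs(q[:,1])<200); f=np.polyfit(w[k][:,1],w[k][:,0],1);print('rail ang',np.degrees(np.arctan(-f[0])),'x',np.median(q[k][:,0]),np.percentile(q[k][:,0],[2,98]),k.sum())
k=(q[:,1]>220)&(q[:,1]<260);print('end rail y',np.percentile(q[k][:,1],[2,50,98]),k.sum())
E
```

```text
104 2893 [221.  36.] plc [ 62.5 204.3] size [44.1 48.8] ang 73.9 z 109.7 lo [ 34.5 177.5] hi [ 90.7 231.1]
104 202 [459.  19.] plc [ 78.3 -10.9] size [33.  11.6] ang 51.7 z 109.7 lo [ 64.6 -23.2] hi [93.1 -1.1]
104 45 [493.  20.] plc [ 76.6 -40.5] size [ 2.9 15.5] ang 11.7 z 109.4 lo [ 73.8 -48.4] hi [ 77.1 -33.1]
104 141 [462.  52.] plc [ 48.7 -24.1] size [40.8 12.2] ang 71.3 z 108.7 lo [ 47.5 -45.4] hi [60.9 -5.9]
104 256 [440. 153.] plc [-41.4 -11.6] size [32.9 77.5] ang 60.2 z 108.6 lo [-83.  -45.1] hi [-15.8  -5.1]
104 45 [324. 163.] plc [-55.4 109.2] size [ 8.8 36.4] ang 4.4 z 108.1 lo [-61.2  90.7] hi [-51.1 127. ]
116 1133 [485.   8.] plc [ 81.4 -26. ] size [50.3 13.1] ang 86.6 z 129.1 lo [ 74.9 -51. ] hi [89.4 -1. ]
116 2873 [331.  34.] plc [ 61.2 103.7] size [48.7 49.2] ang 88.9 z 123.8 lo [36.6 79.4] hi [ 85.9 128.1]
116 964 [479.  44.] plc [ 59.3 -26.3] size [23.4 40.5] ang 0.1 z 124.4 lo [ 47.6 -46.6] hi [71.  -6.1]
116 2259 [459. 157.] plc [-49.3 -26.4] size [67.  42.1] ang 0.2 z 118.1 lo [-82.9 -47.4] hi [-15.8  -5.3]
116 841 [325. 178.] plc [-72.2 107.7] size [43.3 47.6] ang 2.2 z 129.4 lo [-94.4  83.9] hi [-50.6 131.5]
150 150 [470. 166.] plc [-45.5 -22.9] size [12.6 27.7] ang 33.3 z 153.7 lo [-58.1 -38. ] hi [-42.2 -13.4]
150 947 [326. 195.] plc [-74.5 107.5] size [31.  31.1] ang 58.0 z 155.5 lo [-90.5  92. ] hi [-59.1 122.8]
163 572 [485. 172.] plc [-50.3 -26.7] size [15.5 26.2] ang 1.6 z 167.1 lo [-58.3 -39.7] hi [-42.6 -13.6]
rail ang 8.264251653045775 x -123.26774531896979 [-126.94947334 -120.02432455] 1962
end rail y [226.08185698 248.6768142  252.59431046] 1696
```

The jaw is currently about 27 mm in, so I'll draw it back first: go over the post, descend and grip it.

Request:
servo_tool --pt "6 34 0" --pt "6 34 0" --pt "6 34 0" --pt "6 33 0" --pt "0 0 35" --pt "0 0 35" --pt "0 0 35" --pt "0 0 35" --pt "0 0 0" --pt "0 0 0" --turn '[0,0,0,0,0,0,0,0,0,0]'

```text
time: 3.15
position: [518.2, -11.7, 143.4]
orientation: [0.997, 0.073, 0.0, 0.001]
ft_force: [0.4, 0.3, 0.3]
finger_gap: 1.0
finger_force: 0.0
```

```bash
sed -i 's/radians(8.1); O=.*/radians(8.26); O=np.array([566.05,26.])/' h.py
python3 - <<'E'
from h import *
st(); im,d,P=snap('wrist','w2.png'); c=cloud(d,P); blobs(c,d,163,178)
E
```

```text
t 3.15 pl [-52.7 -30.4] z 143.4 yaw [ 8.319 -1.   ] F [0.4 0.3 0.3] gap 1.0 q [ 0.37 -0.17 -0.3   0.   -1.45  1.35]
163 1194 [211. 293.] plc [-50.3  15.2] size [22.8 14.8] ang 38.0 z 171.0 lo [-63.8  12.8] hi [-40.3  27.7]
163 1213 [436. 293.] plc [-50.1 -73.4] size [14.5 22.8] ang 52.4 z 170.9 lo [-63.5 -85.8] hi [-40.1 -71.1]
163 2059 [327. 296.] plc [-53.1 -30.6] size [16.4 26.1] ang 0.9 z 167.2 lo [-61.3 -43.7] hi [-44.8 -17.6]
```

View pics/w2.png

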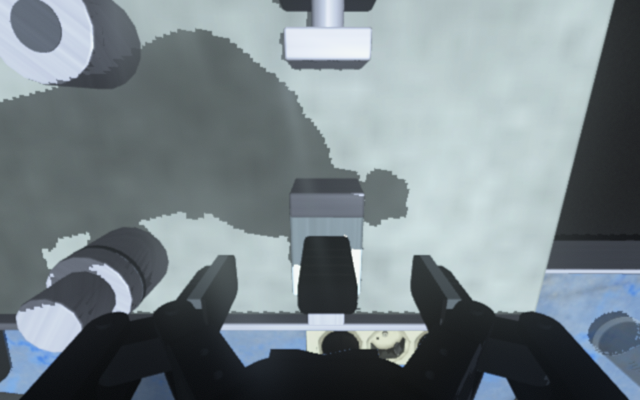

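The post is centred between the fingers at (327,296). I'll grip it and draw back 27 mm, then reopen and rise.

Request:
servo_tool --pt "0 0 0" --pt "0 0 0" --pt "0 0 0" --pt "0 0 0" --pt "0 0 0" --pt "0 0 0" --pt "0 0 0" --pt "0 0 0" --turn '[0,0,0,0,0,0,0,0]' --gripper 1.0 --force 50

```text
time: 4.0
position: [518.4, -13.0, 143.2]
orientation: [0.997, 0.072, 0.001, 0.001]
ft_force: [0.9, -4.4, 2.7]
finger_gap: 0.298
finger_force: 51.7
```

Request:
servo_tool --pt "-5 0 0" --pt "-5 0 0" --pt "-5 0 0" --pt "-5 0 0" --pt "-4 0 0" --pt "-2.5 0 0" --pt "0 0 0" --pt "0 0 0" --turn '[0,0,0,0,0,0,0,0]'

```text
time: 4.8
position: [492.3, -16.8, 143.2]
orientation: [0.997, 0.072, 0.001, 0.001]
ft_force: [1.4, -5.6, 1.6]
finger_gap: 0.297
finger_force: 51.6
```

Run:
```python
from h import *
st(); im,d,P=snap('top'); c=cloud(d,P); blobs(c,d,104,200,8);im,d,P=snap('wrist'); c=cloud(d,P); blobs(c,d,163,178)
```

```text
t 4.8 pl [-79.1 -31.7] z 143.2 yaw [ 8.207 -1.   ] F [ 1.4 -5.6  1.6] gap 0.297 q [ 0.38 -0.24 -0.36  0.   -1.45  1.34]
104 32 [256. 159.] plc [187.8 100.1] size [33.1  4.6] ang 81.5 z 116.5 lo [184.7  83.4] hi [192.3 116.2]
104 14 [221. 159.] plc [202.6 215.8] size [21.   7.4] ang 86.0 z 111.8 lo [198.5 205.2] hi [207.1 226. ]
104 256 [299. 182.] plc [ 84.5 -32.7] size [49.5 68.2] ang 89.6 z 128.9 lo [ 50.3 -57.6] hi [118.5  -8. ]
104 199 [261. 197.] plc [56.7 97.6] size [48.7 47.1] ang 19.4 z 122.2 lo [32.6 73.2] hi [ 80.7 121.2]
104 199 [230. 201.] plc [ 58.4 198.3] size [45.  47.5] ang 73.5 z 109.7 lo [ 30.8 170.7] hi [ 84.  226.1]
104 38 [307. 243.] plc [-109.2  -33.1] size [39.1 10.1] ang 88.7 z 117.6 lo [-114.7  -52.7] hi [-104.6  -13.4]
163 3580 [323. 294.] plc [-77.  -30.4] size [25.6 52.6] ang 0.3 z 167.6 lo [-89.7 -56.7] hi [-64.1  -4. ]
163 89 [243. 297.] plc [-71.6   1.1] size [2.  7.4] ang 5.6 z 176.5 lo [-72.7  -2.6] hi [-70.6   4.8]
163 83 [403. 297.] plc [-71.8 -61.6] size [7.  1.4] ang 88.8 z 176.6 lo [-72.5 -65.1] hi [-71.  -58.1]
```

Request:
servo_tool --pt "0 0 0" --pt "0 0 0" --pt "0 0 0" --pt "0 0 0" --pt "0 0 0" --pt "0 0 -30" --pt "0 0 -30" --pt "1 -34 0" --pt "1 -34 0" --pt "0 -34 0" --turn '[0,0,0,0,0,0,0,0,0,0]' --gripper 0

```text
time: 5.9
position: [479.0, 86.5, 202.6]
orientation: [0.997, 0.071, 0.0, -0.0]
ft_force: [0.4, 0.7, 0.1]
finger_gap: 0.998
finger_force: 0.0
```

Request:
servo_tool --pt "0 -33 0" --pt "0 0 0" --pt "0 0 0" --turn '[0,0,0]'

```text
time: 6.2
position: [474.3, 118.5, 202.2]
orientation: [0.997, 0.073, -0.0, 0.0]
ft_force: [-0.6, -1.4, -0.7]
finger_gap: 1.001
finger_force: 0.0
```

Run:
```python
from h import *
st(); im,d,P=snap('wrist','w3.png'); c=cloud(d,P); blobs(c,d,150,160);blobs(c,d,163,175)
```

```text
t 6.2 pl [-77.5 104.8] z 202.2 yaw [ 8.341 -1.   ] F [-0.6 -1.4 -0.7] gap 1.001 q [ 0.66 -0.26 -0.27  0.   -1.57  1.06]
150 1780 [326. 229.] plc [-76.8 103.8] size [31.2 31.1] ang 89.3 z 155.5 lo [-92.4  88.2] hi [-61.3 119.4]
150 434 [524. 229.] plc [-74.7 -26.6] size [13.9 27.9] ang 34.5 z 154.9 lo [-87.9 -42.1] hi [-70.9 -16.5]
163 1080 [543. 241.] plc [-79.3 -30. ] size [26.3 15.9] ang 90.0 z 167.1 lo [-87.3 -43.2] hi [-71.4 -16.9]
```

Request:
servo_tool --pt "0.5 1 21" --pt "0 0 20" --pt "0 0 20" --pt "0 0 0" --pt "0 0 0" --turn '[0,0,0,0,0]'

```text
time: 6.75
position: [475.5, 116.2, 142.0]
orientation: [0.997, 0.071, 0.0, 0.0]
ft_force: [-0.4, -0.4, 0.7]
finger_gap: 0.998
finger_force: 0.0
```

Request:
servo_tool --pt "0 0 0" --pt "0 0 0" --pt "0 0 0" --pt "0 0 0" --pt "0 0 0" --pt "0 0 0" --pt "0 0 0" --pt "0 0 0" --turn '[0,0,0,0,0,0,0,0]' --gripper 1.0 --force 40

```text
time: 7.55
position: [475.4, 117.0, 142.0]
orientation: [0.997, 0.072, 0.0, 0.0]
ft_force: [-0.4, -2.1, 5.5]
finger_gap: 0.362
finger_force: 40.1
```

Request:
servo_tool --pt "4 0 0" --pt "8 0 0" --pt "8 0 0" --pt "8 0 0" --pt "8 0 0" --pt "8 0 0" --pt "8 0 0" --pt "8 0 0" --pt "8 0 0" --pt "8 0 0" --turn '[0,0,0,0,0,0,0,0,0,0]'

```text
time: 8.55
position: [550.7, 128.2, 140.4]
orientation: [0.997, 0.072, -0.001, 0.0]
ft_force: [-3.0, -0.1, -3.9]
finger_gap: 0.36
finger_force: 39.8
```

Run:
```python
from h import *
st()
```

```text
t 8.55 pl [ -0.5 103.3] z 140.4 yaw [ 8.241 -1.   ] F [-3.  -0.1 -3.9] gap 0.36 q [ 0.58 -0.04 -0.18 -0.   -1.43  1.13]
```

Request:
servo_tool --pt "0 6 0" --pt "0 14 0" --pt "0 14 0" --pt "0 14 0" --pt "0 14 0" --pt "0 14 0" --pt "0 14 0" --pt "0 14 0" --pt "0 14 0" --pt "0 15 0" --turn '[0,0,0,0,0,0,0,0,0,0]'

```text
time: 9.55
position: [574.5, -2.2, 147.1]
orientation: [0.997, 0.073, 0.008, -0.001]
ft_force: [5.3, 1.8, 3.9]
finger_gap: 0.171
finger_force: 3.6
```

Run:
```python
from h import *
st()
im,d,P=snap('wrist','w4.png'); c=cloud(d,P); blobs(c,d,119,135);blobs(c,d,163,172)
```

```text
t 9.55 pl [  4.3 -29.1] z 147.1 yaw [ 8.363 -1.   ] F [5.3 1.8 3.9] gap 0.171 q [ 0.35 -0.03 -0.16  0.   -1.43  1.37]
119 10938 [330.  70.] plc [ 97.1 -30.8] size [46.  50.3] ang 0.1 z 129.8 lo [ 74.1 -55.9] hi [120.1  -5.7]
119 7408 [ 82. 149.] plc [59.3 99.4] size [48.6 50.8] ang 1.3 z 123.6 lo [34.8 74. ] hi [ 83.5 124.8]
119 2056 [330. 165.] plc [ 52.  -30.8] size [39.8 14.4] ang 89.7 z 124.5 lo [ 44.7 -50.7] hi [ 59.1 -10.8]
119 935 [261. 269.] plc [-7.6  7.9] size [12.3 41.2] ang 45.0 z 126.1 lo [-25.1 -10.8] hi [ 2.8 22.2]
119 509 [322. 268.] plc [ -8.5 -29.2] size [27.5  9.1] ang 46.5 z 126.9 lo [-21.2 -36. ] hi [  2.1 -19.8]
163 317 [295. 276.] plc [  5.2 -13.9] size [22.2 13.6] ang 0.2 z 166.8 lo [ -5.9 -20.7] hi [16.2 -7.1]
163 318 [351. 276.] plc [  6.6 -36.7] size [13.5 22.8] ang 52.9 z 166.7 lo [ -6.6 -48.6] hi [ 16.4 -35.1]
163 108 [310. 335.] plc [-21.  -21.3] size [14.8  4.2] ang 9.3 z 163.4 lo [-28.2 -23.9] hi [-13.4 -19.2]
```

View pics/w4.png

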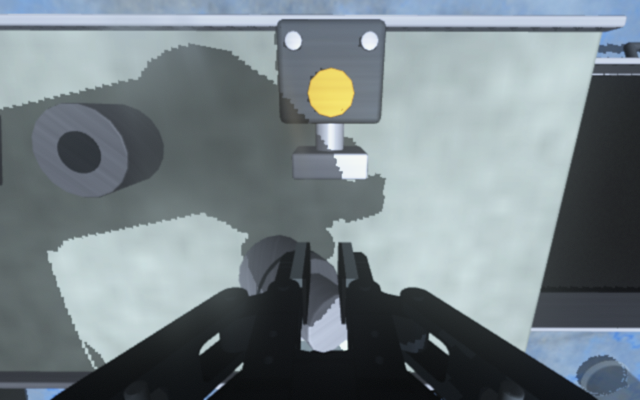

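The grip slackened and the shaft slipped. It is now behind the fingers, with its base near (270,260) and its top near (325,320). I'll check from the scene camera before releasing.

Run:
```python
from h import *
st()
im,d,P=snap('scene'); cv2.imwrite('pics/s1.png',cv2.resize(im[120:280,200:400],None,fx=3.5,fy=3.5))
s=bot.observe();print(s['finger_force'],s['torque'])
```

```text
t 9.6 pl [  3.1 -32.1] z 146.6 yaw [ 8.271 -1.   ] F [ 5.6 -0.   2.4] gap 0.075 q [ 0.34 -0.03 -0.16  0.   -1.43  1.37]
5.296281315386295 [-0.18821066 -2.94727199 -0.02202949]
```

View pics/s1.png

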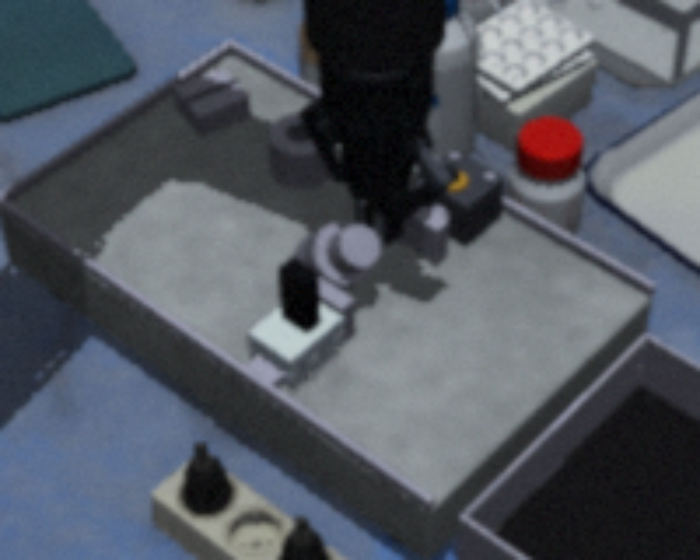

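The shaft is tilting toward the jaw. I'll back the fingers away and see where it settles.

Request:
servo_tool --pt "8 0 0" --pt "8 0 -5" --pt "0 0 -30" --pt "0 0 -30" --pt "0 0 -20" --pt "0 0 0" --pt "0 0 0" --turn '[0,0,0,0,0,0,0]'

```text
time: 10.35
position: [585.6, -1.3, 226.5]
orientation: [0.997, 0.072, 0.0, 0.0]
ft_force: [0.1, -0.3, 0.4]
finger_gap: 0.0
finger_force: 0.0
```

Run:
```python
from h import *
st()
im,d,P=snap('wrist','w5.png'); c=cloud(d,P); np.savez('/tmp/w5',c=c,d=d); blobs(c,d,104,125);blobs(c,d,126,175)
```

```text
t 10.35 pl [ 15.4 -29.9] z 226.5 yaw [ 8.249 -1.   ] F [ 0.1 -0.3  0.4] gap 0.0 q [ 0.34  0.    0.02  0.   -1.59  1.37]
104 3391 [ 48. 145.] plc [ 60.5 200.3] size [45.3 49.1] ang 74.4 z 109.5 lo [ 32.2 172.7] hi [ 89.  227.4]
104 3590 [164. 149.] plc [59.4 99.4] size [48.7 50.2] ang 0.1 z 123.5 lo [35.  74.3] hi [ 83.7 124.4]
104 1146 [326. 154.] plc [ 58.7 -30.6] size [39.7 27.7] ang 89.5 z 123.7 lo [ 44.8 -50.4] hi [ 72.6 -10.7]
104 1591 [352. 219.] plc [ -3.9 -46.8] size [75.7 33.9] ang 77.6 z 120.8 lo [-25.2 -82. ] hi [ 12.3 -10.6]
126 4460 [327.  99.] plc [ 96.7 -30.8] size [50.  45.3] ang 90.0 z 129.8 lo [ 74.1 -55.8] hi [119.4  -5.8]
126 1490 [332. 234.] plc [-12.7 -34.1] size [35.3 44. ] ang 4.7 z 131.7 lo [-28.8 -56.9] hi [  6.3 -11.5]
126 190 [324. 335.] plc [-78.9 -28.4] size [16.   8.7] ang 1.5 z 167.3 lo [-86.9 -32.9] hi [-70.9 -24.2]
```

View pics/w5.png

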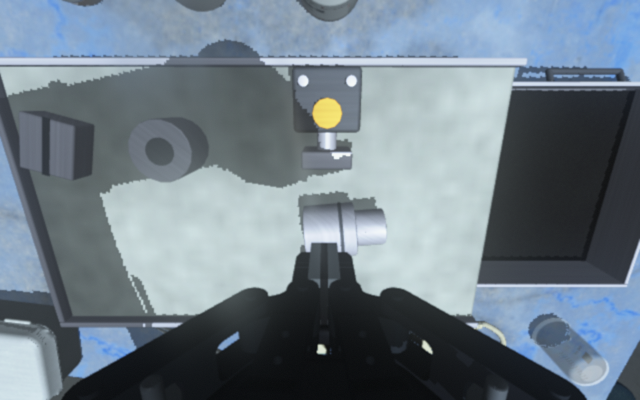

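The shaft has settled lying on its side, axis nearly along y, with the 48 mm part right between the jaws at about (-8,-35). The judged pinch conditions don't depend on it being upright, so I'll gauge its diameter as it lies. Going to the post.

Request:
servo_tool --pt "-32 0 0" --pt "-32 0 0" --pt "-31 0 0" --pt "0 0 0" --pt "0 0 28" --pt "0 0 28" --pt "0 0 27" --pt "0 0 0" --pt "0 0 0" --turn '[0,0,0,0,0,0,0,0,0]' --gripper 0

```text
time: 11.3
position: [491.3, -15.3, 143.3]
orientation: [0.997, 0.072, -0.001, 0.001]
ft_force: [-0.2, -1.1, 1.1]
finger_gap: 0.996
finger_force: 0.0
```

Request:
servo_tool --pt "0 0 0" --pt "0 0 0" --pt "0 0 0" --pt "0 0 0" --pt "0 0 0" --pt "0 0 0" --pt "0 0 0" --pt "0 0 0" --turn '[0,0,0,0,0,0,0,0]' --gripper 1.0 --force 60

```text
time: 12.1
position: [491.8, -16.8, 144.5]
orientation: [0.997, 0.071, 0.001, 0.002]
ft_force: [1.8, -8.4, 0.5]
finger_gap: 0.294
finger_force: 61.0
```

Run:
```python
from h import *
st()
im,d,P=snap('wrist'); c=cloud(d,P); blobs(c,d,104,115);blobs(c,d,116,138)
```

```text
t 12.1 pl [-79.7 -31.7] z 144.5 yaw [ 8.179 -1.   ] F [ 1.8 -8.4  0.5] gap 0.294 q [ 0.38 -0.25 -0.36  0.   -1.46  1.33]
104 751 [83. 17.] plc [38.6 89.5] size [ 6.3 29.6] ang 27.8 z 109.6 lo [34. 77.] hi [ 48.2 104. ]
104 601 [324.   4.] plc [ 45.1 -30.7] size [39.1  1.3] ang 89.9 z 109.9 lo [ 44.4 -50.2] hi [ 45.7 -11.1]
104 108 [398.  92.] plc [  4.7 -68.2] size [ 1.6 23. ] ang 4.9 z 113.3 lo [  3.3 -79.7] hi [  6.3 -56.8]
104 315 [323. 184.] plc [-45.1 -30.6] size [39.  1.] ang 89.9 z 109.5 lo [-45.6 -50.1] hi [-44.6 -11.1]
116 1725 [42. 10.] plc [39.  96.3] size [ 9.9 34.7] ang 3.4 z 123.2 lo [33.8 79.2] hi [ 44.9 113.9]
116 10859 [349. 125.] plc [-12.2 -47. ] size [46.7 70.1] ang 5.1 z 128.8 lo [-37.1 -82.5] hi [ 10.8 -10.7]
116 4372 [324. 217.] plc [-62.3 -30.5] size [35.7 41.7] ang 1.4 z 123.7 lo [-80.5 -51.4] hi [-44.5  -9.9]
```

Request:
servo_tool --pt "4 0 0" --pt "4 0 0" --pt "4 0 0" --pt "4 0 0" --pt "4 0 0" --pt "4 0 0" --pt "4 0 0" --pt "4 0 0" --pt "4 0 0" --pt "4 0 0" --turn '[0,0,0,0,0,0,0,0,0,0]'

```text
time: 13.15
position: [530.7, -11.2, 144.5]
orientation: [0.997, 0.071, -0.0, 0.002]
ft_force: [-3.4, -7.7, 3.8]
finger_gap: 0.296
finger_force: 61.3
```

Request:
servo_tool --pt "1 0 0" --pt "0 0 0" --turn '[0,0]'

```text
time: 13.35
position: [531.6, -11.1, 144.5]
orientation: [0.997, 0.071, -0.0, 0.002]
ft_force: [-2.4, -8.7, 2.9]
finger_gap: 0.297
finger_force: 61.4
```

Run:
```python
from h import *
st()
im,d,P=snap('wrist','w6.png'); c=cloud(d,P); blobs(c,d,112,140)
```

```text
t 13.35 pl [-39.4 -31.7] z 144.5 yaw [ 8.18 -1.  ] F [-2.4 -8.7  2.9] gap 0.297 q [ 0.36 -0.13 -0.26  0.   -1.44  1.35]
112 10592 [53. 58.] plc [58.1 97. ] size [46.  49.4] ang 71.4 z 123.6 lo [34.3 73.7] hi [ 83.2 122.5]
112 6738 [324.  42.] plc [ 63.5 -30.9] size [36.1 49.9] ang 0.1 z 124.9 lo [ 45.5 -55.8] hi [81.7 -5.9]
112 15426 [338. 161.] plc [  3.3 -44.6] size [83.6 71.2] ang 0.9 z 125.3 lo [-38.9 -80.1] hi [45.  -8.4]
```

View pics/w6.png

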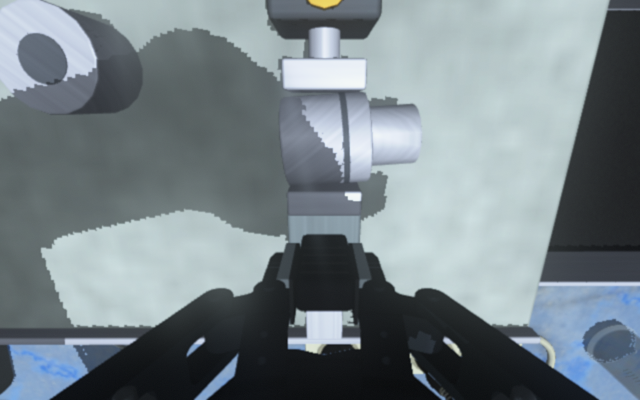

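The shaft lies square between jaw (325,200) and anvil (325,75), just touching. Pressing in slowly.

Request:
servo_tool --pt "1 0 0" --pt "1 0 0" --pt "1 0 0" --pt "1 0 0" --pt "1 0 0" --pt "0 0 0" --turn '[0,0,0,0,0,0]'

```text
time: 14.0
position: [535.1, -10.6, 144.5]
orientation: [0.997, 0.071, -0.002, 0.002]
ft_force: [-9.0, -7.1, 7.3]
finger_gap: 0.298
finger_force: 61.8
```

Run:
```python
from h import *
st()
im,d,P=snap('wrist'); c=cloud(d,P); blobs(c,d,112,126)
```

```text
t 14.0 pl [-35.8 -31.7] z 144.5 yaw [ 8.176 -1.   ] F [-9.  -7.1  7.3] gap 0.298 q [ 0.36 -0.12 -0.25  0.   -1.45  1.36]
112 10515 [54. 66.] plc [58.5 97.5] size [46.7 49.1] ang 71.7 z 123.6 lo [34.3 73.6] hi [ 83.9 123.2]
112 7917 [348.  97.] plc [ 41.7 -43.3] size [73.4 66.8] ang 89.8 z 123.7 lo [  8.2 -79.9] hi [75.2 -6.7]
112 4475 [324. 210.] plc [-14.5 -31.6] size [43.9 42.6] ang 89.8 z 122.3 lo [-35.8 -53.6] hi [ 6.7 -9.6]
```

Request:
servo_tool --pt "1 0 0" --pt "1 0 0" --pt "1 0 0" --pt "0 0 0" --pt "0 0 0" --pt "0 0 0" --pt "0 0 0" --pt "0 0 0" --pt "0 0 0" --pt "0 0 0" --turn '[0,0,0,0,0,0,0,0,0,0]'

```text
time: 15.05
position: [537.2, -10.3, 144.5]
orientation: [0.997, 0.071, -0.003, 0.002]
ft_force: [-14.9, -7.3, 9.6]
finger_gap: 0.295
finger_force: 62.0
```

Run:
```python
from h import *
st()
im,d,P=snap('wrist'); c=cloud(d,P); q=pl(c)
m=(d>0)&(c[...,2]>123)&(c[...,2]<126)&(q[...,0]>40)&(q[...,0]<75)&(abs(q[...,1]+30)<15); print('anvil face x',np.percentile(q[m][:,0],[1,50,99]))
```

```text
t 15.05 pl [-33.7 -31.8] z 144.5 yaw [ 8.175 -1.   ] F [-14.9  -7.3   9.6] gap 0.295 q [ 0.36 -0.11 -0.24  0.   -1.45  1.36]
anvil face x [41.40086135 54.5415905  74.067661  ]
```

Held at about 5 mm. Drawing back.

Request:
servo_tool --pt "-3 0 0" --pt "-6 0 0" --pt "-6 0 0" --pt "-6 0 0" --pt "-6 0 0" --pt "-6 0 0" --pt "-6 0 0" --pt "-6 0 0" --pt "-3.5 0 0" --pt "0 0 0" --turn '[0,0,0,0,0,0,0,0,0,0]'

```text
time: 16.1
position: [491.9, -16.7, 144.5]
orientation: [0.997, 0.071, 0.001, 0.001]
ft_force: [1.6, -7.9, 1.0]
finger_gap: 0.297
finger_force: 60.9
```

Request:
servo_tool --pt "0 0 0" --pt "0 0 0" --pt "0 0 0" --pt "0 0 0" --pt "0 0 0" --pt "0 0 -30" --pt "0 0 -30" --pt "0 0 -10" --pt "0 0 0" --turn '[0,0,0,0,0,0,0,0,0]' --gripper 0

```text
time: 17.0
position: [492.5, -14.6, 215.1]
orientation: [0.997, 0.072, 0.002, -0.0]
ft_force: [0.3, -0.0, -0.4]
finger_gap: 1.0
finger_force: 0.0
```

Run:
```python
from h import *
st()
im,d,P=snap('wrist','w7.png'); c=cloud(d,P); blobs(c,d,104,140);blobs(c,d,163,172)
```

```text
t 17.0 pl [-78.7 -29.7] z 215.1 yaw [ 8.25 -1.  ] F [ 0.3 -0.  -0.4] gap 1.0 q [ 0.38 -0.25 -0.24  0.   -1.59  1.33]
104 4069 [137.  24.] plc [50.6 98.5] size [33.7 50.9] ang 6.5 z 123.5 lo [34.1 73.8] hi [ 69.9 124.5]
104 2044 [327.  22.] plc [ 56.6 -30.7] size [40.1 24.1] ang 89.9 z 124.2 lo [ 44.5 -50.7] hi [ 68.7 -10.6]
104 2686 [20. 84.] plc [ 13.4 198.9] size [27.  49.3] ang 72.9 z 109.5 lo [-12.  180.6] hi [ 39.9 218.1]
104 5895 [342.  87.] plc [ 11.1 -44.8] size [47.  69.9] ang 0.1 z 128.3 lo [-12.4 -79.8] hi [34.6 -9.9]
104 2886 [326. 193.] plc [-78.4 -30.6] size [67.8 42. ] ang 0.0 z 118.3 lo [-112.4  -51.6] hi [-44.5  -9.6]
163 888 [327. 231.] plc [-79.2 -30.6] size [15.7 25.2] ang 1.0 z 167.2 lo [-87.2 -43.2] hi [-71.4 -18.1]
```

View pics/w7.png

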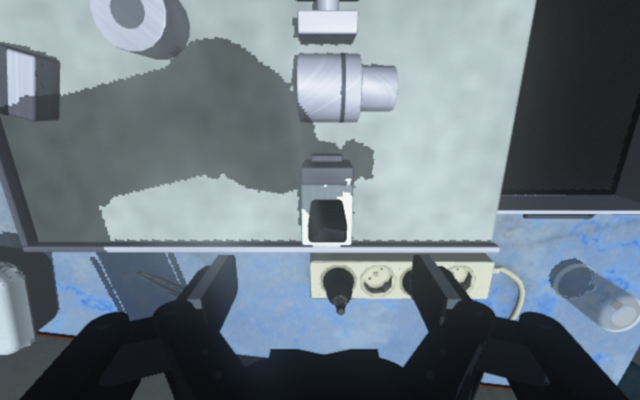

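The shaft lies aligned at plate (11,-45), seen at (345,88), and the jaw is open. The slab has been knocked to about (13,199). I'll take the shaft by its ends and slide it to the open edge.

Request:
servo_tool --pt "30 5 0" --pt "30 5 0" --pt "30 5 0" --pt "0 0 0" --pt "0 0 25" --pt "0 0 25" --pt "0 0 25" --pt "0 0 20" --pt "0 0 0" --pt "0 0 0" --turn '[0,0,0,0,0,0,0,0,0,0]'

```text
time: 18.05
position: [582.4, -17.0, 118.1]
orientation: [0.997, 0.072, -0.001, 0.0]
ft_force: [0.8, 0.3, 0.9]
finger_gap: 0.998
finger_force: 0.0
```

Run:
```python
from h import *
st()
im,d,P=snap('wrist','w8.png'); c=cloud(d,P); blobs(c,d,104,142)
```

```text
t 18.05 pl [ 10.  -44.9] z 118.1 yaw [ 8.249 -1.   ] F [0.8 0.3 0.9] gap 0.998 q [ 0.31  0.02 -0.17  0.   -1.39  1.4 ]
104 21237 [291.  97.] plc [ 82.5 -30.7] size [75.4 50.4] ang 0.1 z 129.4 lo [ 44.7 -55.9] hi [120.2  -5.5]
104 7649 [ 36. 171.] plc [58.6 88.7] size [30.1 49.6] ang 87.8 z 122.8 lo [34.2 73.6] hi [ 83.7 104.6]
104 11961 [318. 260.] plc [ 13.1 -44.9] size [45.6 70.1] ang 0.6 z 126.6 lo [-10.  -79.9] hi [35.8 -9.8]
104 1161 [222. 278.] plc [12.6  0.5] size [22.9 14.4] ang 36.9 z 133.7 lo [-0.9 -1.5] hi [22.6 12.8]
104 1153 [425. 278.] plc [ 12.5 -87.9] size [14.7 23.1] ang 53.1 z 133.7 lo [  -1.2 -100.4] hi [ 22.5 -85.8]
104 849 [303. 345.] plc [-44.9 -30.6] size [39.8  2.9] ang 90.0 z 109.1 lo [-46.4 -50.5] hi [-43.5 -10.8]
```

View pics/w8.png

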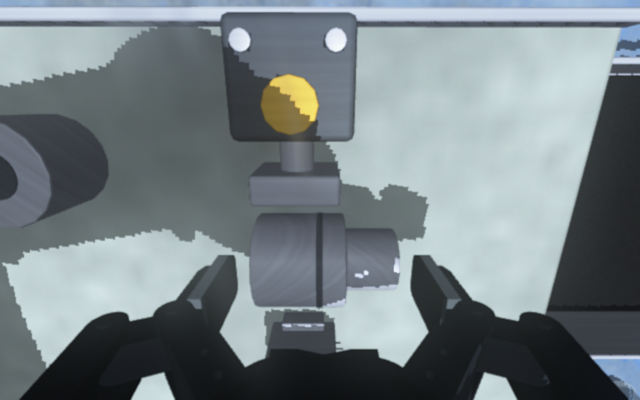

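Request:
servo_tool --pt "3 0 7" --pt "0 0 7" --pt "0 0 0" --turn '[0,0,0]'

```text
time: 18.4
position: [585.4, -16.4, 103.0]
orientation: [0.997, 0.072, -0.001, -0.0]
ft_force: [-1.2, 0.5, -1.7]
finger_gap: 1.001
finger_force: 0.0
```

Request:
servo_tool --pt "0 0 0" --pt "0 0 0" --pt "0 0 0" --pt "0 0 0" --pt "0 0 0" --pt "0 0 0" --turn '[0,0,0,0,0,0]' --gripper 1.0 --force 40

```text
time: 19.0
position: [586.3, -16.7, 105.0]
orientation: [0.997, 0.072, 0.001, 0.0]
ft_force: [0.8, -3.3, 2.7]
finger_gap: 0.815
finger_force: 50.5
```

Request:
servo_tool --pt "0 5 0" --pt "0 10 0" --pt "0 12 0" --pt "0 12 0" --pt "0 12 0" --pt "0 12 0" --pt "0 12 0" --pt "0 12 0" --pt "-4 12 0" --pt "-5 12 0" --turn '[0,0,0,0,0,0,0,0,0,0]'

```text
time: 20.0
position: [594.2, -125.6, 104.9]
orientation: [0.997, 0.073, 0.002, -0.002]
ft_force: [1.3, 6.9, 5.2]
finger_gap: 0.81
finger_force: 51.4
```

Run:
```python
from h import *
st()
im,d,P=snap('wrist','w9.png'); c=cloud(d,P); blobs(c,d,104,142);
im,d,P=snap('top'); c=cloud(d,P); 
m=(d>0)&(c[...,2]<75)&(c[...,2]>45); q=pl(c); k=m&(q[...,1]<-185)&(q[...,1]>-420)&(abs(q[...,0])<140); print('binwall',q[k].min(0),q[k].max(0))
m=(d>0)&(c[...,2]>-10)&(c[...,2]<12)&(np.abs(q[...,0])<60)&(q[...,1]<-185)&(q[...,1]>-420);print(np.percentile(c[m][:,2],[5,50,95]))
```

```text
t 20.0 pl [   6.1 -154.1] z 104.9 yaw [ 8.334 -1.   ] F [1.3 6.9 5.2] gap 0.81 q [ 0.12  0.08 -0.12 -0.   -1.36  1.6 ]
104 17000 [ 44. 105.] plc [ 76.4 -47.7] size [40.3 79.1] ang 55.8 z 123.4 lo [ 44.8 -58. ] hi [119.9 -11.3]
104 17262 [318. 281.] plc [   8.  -152.6] size [97.6 40.9] ang 88.4 z 127.2 lo [ -12.4 -201.5] hi [  28.5 -103.9]
104 649 [ 56. 369.] plc [-46.6 -14.1] size [ 5.8 14.2] ang 41.9 z 116.9 lo [-53.5 -21.2] hi [-43.4 -10. ]
binwall [-131.60834396 -378.44590103] [ 117.19529638 -185.48420682]
[-1.06019295  7.24502735 11.32314726]
```

Request:
servo_tool --pt "-5 12 0" --pt "-5 12 0" --pt "-5 12 0" --pt "-5 12 0" --pt "-5 12 0" --pt "-5 12 0" --pt "-5 12 0" --pt "-4 12 0" --pt "0 8 0" --pt "0 0 0" --turn '[0,0,0,0,0,0,0,0,0,0]'

```text
time: 21.1
position: [568.5, -237.1, 102.7]
orientation: [0.997, 0.071, -0.001, -0.0]
ft_force: [-0.2, -0.6, -7.5]
finger_gap: 0.807
finger_force: 49.4
```

Request:
servo_tool --pt "0 0 0" --pt "0 0 0" --pt "0 0 0" --pt "0 0 0" --pt "0 0 0" --pt "0 0 0" --turn '[0,0,0,0,0,0]' --gripper 0

```text
time: 21.7
position: [569.4, -236.0, 104.6]
orientation: [0.997, 0.072, 0.0, 0.0]
ft_force: [-0.1, -0.4, -0.5]
finger_gap: 0.999
finger_force: 0.0
```

Request:
servo_tool --pt "0 0 -30" --pt "0 0 -30" --pt "0 0 -30" --pt "0 0 -10" --pt "0 0 0" --pt "0 0 0" --turn '[0,0,0,0,0,0]'

```text
time: 22.3
position: [569.0, -235.7, 202.9]
orientation: [0.997, 0.072, -0.001, -0.0]
ft_force: [0.3, 1.0, -0.9]
finger_gap: 0.999
finger_force: 0.0
```

Run:
```python
from h import *
st()
im,d,P=snap('wrist','w10.png'); c=cloud(d,P); blobs(c,d,15,58)
im,d,P=snap('scene','s2.png'); c=cloud(d,P); blobs(c,d,20,55); blobs(c,d,104,130)
```

```text
t 22.3 pl [ -34.7 -259.4] z 202.9 yaw [ 8.244 -1.   ] F [ 0.3  1.  -0.9] gap 0.999 q [-0.07  0.08  0.06 -0.   -1.55  1.78]
15 1466 [252. 128.] plc [   1.  -193.3] size [254.3   6.9] ang 0.1 z 47.6 lo [-126.2 -196.6] hi [ 128.1 -189.7]
15 733 [356.   6.] plc [ 124.1 -286.6] size [ 9.8 75.3] ang 0.2 z 39.3 lo [ 119.2 -324.2] hi [ 128.9 -248.9]
15 7235 [333. 124.] plc [   4.4 -286. ] size [173.9 213.6] ang 90.0 z 38.8 lo [-102.4 -373. ] hi [ 111.3 -199.2]
15 2820 [324. 186.] plc [ -35.5 -261.6] size [45.9 69.9] ang 0.1 z 49.9 lo [ -58.5 -296.5] hi [ -12.6 -226.6]
15 67 [349. 258.] plc [-117.2 -286.1] size [ 2.  72.8] ang 0.2 z 39.5 lo [-118.2 -322.5] hi [-116.  -249.7]
15 3052 [270. 311.] plc [-193.3 -210.9] size [128.4  50.5] ang 89.8 z 41.1 lo [-218.5 -275.1] hi [-168.  -146.7]
15 702 [137. 308.] plc [-178.2  -46.7] size [70.  16.7] ang 88.9 z 43.0 lo [-186.8  -81.8] hi [-169.8  -11.8]
20 93 [291. 141.] plc [193.4 209.6] size [12.8 44. ] ang 13.3 z 40.1 lo [185.7 189.2] hi [203.7 232.4]
20 51 [316. 156.] plc [186.1  98.6] size [40.7  7.6] ang 82.4 z 44.0 lo [182.1  78. ] hi [192.6 118
[... 493 characters left out ...]
47.9 71.1] ang 1.5 z 45.6 lo [ -63.8 -297.9] hi [ -15.7 -226.9]
20 648 [304. 295.] plc [-194.9 -180.2] size [92.8 48.7] ang 88.6 z 41.3 lo [-220.4 -226.6] hi [-170.9 -134.3]
104 48 [316. 137.] plc [187.4 100.4] size [37.   5.3] ang 82.1 z 114.9 lo [184.7  82. ] hi [192.6 118.4]
104 204 [246. 153.] plc [ 14.6 207.1] size [49.5 47.7] ang 72.5 z 109.7 lo [-13.5 179.6] hi [ 42.3 235.6]
104 266 [285. 160.] plc [56.4 98.2] size [50.7 49.5] ang 43.3 z 122.7 lo [31.5 72.8] hi [ 82.8 127.5]
104 393 [327. 178.] plc [ 79.7 -31.8] size [51.4 80.2] ang 87.6 z 122.1 lo [ 39.8 -58.4] hi [120.   -6.4]
104 385 [286. 213.] plc [-80.4 -31.8] size [44.6 69.4] ang 89.3 z 117.5 lo [-115.3  -54.2] hi [-45.8  -9.5]
```

View pics/w10.png

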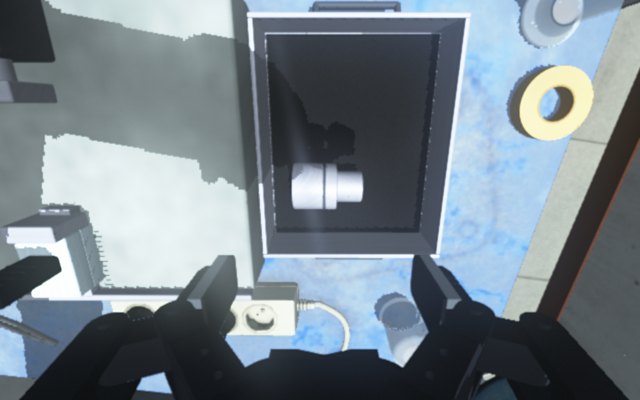

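The shaft is in the bin (328,187). Next, the hub.

Request:
servo_tool --pt "4 -20 0" --pt "10 -40 0" --pt "10 -40 0" --pt "10 -40 0" --pt "10 -40 0" --pt "10 -40 0" --pt "10 -40 0" --pt "10 -40 0" --pt "10 -40 0" --pt "10 -19 0" --turn '[0,0,0,0,0,0,0,0,0,0]'

```text
time: 23.4
position: [610.1, 135.7, 202.6]
orientation: [0.997, 0.073, -0.001, 0.0]
ft_force: [-0.1, 0.0, 0.2]
finger_gap: 0.999
finger_force: 0.0
```

Request:
servo_tool --pt "0 0 20" --pt "0 0 20" --pt "0 0 0" --pt "0 0 0" --turn '[0,0,0,0]'

```text
time: 23.8
position: [610.5, 132.3, 163.6]
orientation: [0.997, 0.072, -0.001, 0.001]
ft_force: [0.4, 0.1, 1.1]
finger_gap: 1.002
finger_force: 0.0
```

Run:
```python
from h import *
st()
im,d,P=snap('wrist','w11.png'); c=cloud(d,P); blobs(c,d,104,135)
```

```text
t 23.8 pl [59.3 98.8] z 163.6 yaw [ 8.239 -1.   ] F [0.4 0.1 1.1] gap 1.002 q [ 0.53  0.11  0.02  0.   -1.48  1.18]
104 510 [323.   5.] plc [188.7 102.7] size [30.3  3.7] ang 82.2 z 112.8 lo [186.7  87.4] hi [192.6 117.4]
104 11215 [537. 188.] plc [ 82.4 -30.2] size [51.6 75.6] ang 89.9 z 128.9 lo [ 44.7 -56. ] hi [120.2  -4.5]
104 4968 [324. 230.] plc [59.4 99.7] size [49.6 49.4] ang 40.3 z 123.5 lo [34.3 75.2] hi [ 84.3 124.4]
104 2849 [167. 273.] plc [ 17.1 208.4] size [43.8 48.8] ang 73.8 z 109.5 lo [ -3.7 181.6] hi [ 45.2 235.3]
104 783 [494. 389.] plc [-66.5 -34. ] size [36.9 31.7] ang 84.5 z 122.3 lo [-84.  -50.9] hi [-49.2 -16.6]
```

Request:
servo_tool --pt "0 -1 25" --pt "0 0 25" --pt "0 0 14" --pt "0 0 0" --pt "0 0 0" --turn '[0,0,0,0,0]'

```text
time: 24.35
position: [611.3, 133.6, 101.8]
orientation: [0.997, 0.072, 0.001, 0.0]
ft_force: [0.1, -0.2, 0.5]
finger_gap: 1.001
finger_force: 0.0
```

Request:
servo_tool --pt "0 0 0" --pt "0 0 0" --pt "0 0 0" --pt "0 0 0" --pt "0 0 0" --pt "0 0 0" --pt "0 0 0" --turn '[0,0,0,0,0,0,0]' --gripper 1.0 --force 50

```text
time: 25.05
position: [611.4, 133.5, 102.1]
orientation: [0.997, 0.072, 0.001, 0.0]
ft_force: [-1.2, -1.2, 6.1]
finger_gap: 0.572
finger_force: 53.4
```

Request:
servo_tool --pt "-4 0 0" --pt "-8 0 0" --pt "-8 0 0" --pt "-8 0 0" --pt "-8 0 0" --pt "-8 0 0" --pt "-8 3 0" --pt "-7 6 0" --pt "0 10 0" --pt "0 12 0" --turn '[0,0,0,0,0,0,0,0,0,0]'

```text
time: 26.05
position: [557.4, 96.8, 102.1]
orientation: [0.997, 0.073, 0.002, -0.002]
ft_force: [-0.9, 6.8, 7.4]
finger_gap: 0.57
finger_force: 53.8
```

Run:
```python
from h import *
st()
im,d,P=snap('wrist','w12.png'); c=cloud(d,P); blobs(c,d,104,135)
```

```text
t 26.05 pl [ 1.6 71.3] z 102.1 yaw [ 8.355 -1.   ] F [-0.9  6.8  7.4] gap 0.57 q [ 0.53 -0.03 -0.24 -0.   -1.35  1.19]
104 21176 [579.  96.] plc [ 80.9 -25.1] size [78.2 41.9] ang 9.7 z 125.0 lo [ 44.8 -50.1] hi [117.3  -4.3]
104 8162 [ 42. 244.] plc [ 15.8 204.2] size [39.3 50.3] ang 77.9 z 109.5 lo [-11.7 180.5] hi [ 43.8 228. ]
104 13246 [323. 284.] plc [ 7.2 72.9] size [59.5 58.6] ang 46.9 z 123.5 lo [-24.3  34.4] hi [ 25.7 110.7]
104 45 [485. 354.] plc [-44.9 -12.3] size [2.4 2.3] ang 20.8 z 107.0 lo [-46.  -13.8] hi [-44.  -10.8]
104 143 [559. 360.] plc [-44.8 -48.3] size [6.2 1.9] ang 75.6 z 110.3 lo [-46.2 -51.2] hi [-43.7 -45.1]
```

Request:
servo_tool --pt "0 12 0" --pt "0 12 0" --pt "0 12 0" --pt "0 12 0" --pt "0 12 0" --pt "0 12 0" --pt "0 12 0" --pt "-1 12 0" --pt "0 5 0" --pt "0 0 0" --turn '[0,0,0,0,0,0,0,0,0,0]'

```text
time: 27.1
position: [571.3, -4.7, 102.1]
orientation: [0.997, 0.072, 0.002, -0.001]
ft_force: [0.1, 3.1, 6.2]
finger_gap: 0.572
finger_force: 53.6
```

Request:
servo_tool --pt "0 0 0" --pt "0 0 0" --pt "0 0 0" --pt "0 0 0" --pt "0 0 0" --pt "0 0 -30" --pt "0 0 -30" --pt "0 0 -30" --pt "-5 0 -10" --pt "0 0 0" --turn '[0,0,0,0,0,0,0,0,0,0]' --gripper 0

```text
time: 28.1
position: [565.7, -6.2, 202.3]
orientation: [0.997, 0.072, 0.002, -0.0]
ft_force: [0.3, -0.9, -0.0]
finger_gap: 1.001
finger_force: 0.0
```

Run:
```python
from h import *
st()
im,d,P=snap('wrist','w13.png'); c=cloud(d,P); blobs(c,d,104,135);blobs(c,d,163,172)
```

```text
t 28.1 pl [ -5.  -31.8] z 202.3 yaw [ 8.242 -1.   ] F [ 0.3 -0.9 -0. ] gap 1.001 q [ 0.34 -0.05 -0.08  0.   -1.54  1.37]
104 7845 [324.  79.] plc [ 82.6 -30.8] size [74.5 50.1] ang 0.2 z 129.4 lo [ 45.3 -55.9] hi [119.8  -5.7]
104 2956 [ 24. 182.] plc [ 15.4 203.9] size [37.  49.4] ang 75.6 z 109.5 lo [-11.7 180.8] hi [ 43.8 227.1]
104 3508 [323. 205.] plc [  0.1 -29.9] size [49.1 49. ] ang 44.2 z 123.6 lo [-24.5 -54.7] hi [24.5 -5.3]
104 2799 [324. 281.] plc [-78.1 -30.6] size [42.  68.4] ang 89.9 z 118.4 lo [-112.2  -51.6] hi [-43.9  -9.6]
163 791 [324. 337.] plc [-78.9 -30.7] size [26.2 16.2] ang 87.6 z 167.1 lo [-87.3 -43.5] hi [-70.8 -17.6]
```

Hub stands at gauge centre. To the post, grip, close.

Request:
servo_tool --pt "-25 -1 0" --pt "-25 0 0" --pt "-24 0 0" --pt "0 0 0" --pt "0 0 20" --pt "0 0 20" --pt "0 0 18" --pt "0 0 0" --pt "0 0 0" --turn '[0,0,0,0,0,0,0,0,0]'

```text
time: 29.05
position: [491.8, -16.1, 141.7]
orientation: [0.997, 0.072, -0.001, 0.0]
ft_force: [0.3, 0.5, 0.4]
finger_gap: 1.0
finger_force: 0.0
```

Request:
servo_tool --pt "0 0 0" --pt "0 0 0" --pt "0 0 0" --pt "0 0 0" --pt "0 0 0" --pt "0 0 0" --pt "0 0 0" --pt "0 0 0" --turn '[0,0,0,0,0,0,0,0]' --gripper 1.0 --force 60

```text
time: 29.85
position: [492.2, -16.8, 143.1]
orientation: [0.997, 0.072, 0.001, 0.001]
ft_force: [1.7, -5.1, 1.7]
finger_gap: 0.294
finger_force: 60.9
```

Request:
servo_tool --pt "4 0 0" --pt "4 0 0" --pt "4 0 0" --pt "4 0 0" --pt "4 0 0" --pt "4 0 0" --pt "4 0 0" --pt "4 0 0" --pt "4 0 0" --pt "2 0 0" --turn '[0,0,0,0,0,0,0,0,0,0]'

```text
time: 30.85
position: [528.6, -11.6, 143.1]
orientation: [0.997, 0.072, -0.001, 0.001]
ft_force: [-8.1, -4.7, 5.7]
finger_gap: 0.293
finger_force: 61.4
```

Run:
```python
from h import *
st()
im,d,P=snap('wrist','w14.png'); c=cloud(d,P); blobs(c,d,104,140)
```

```text
t 30.85 pl [-42.4 -31.8] z 143.1 yaw [ 8.204 -1.   ] F [-8.1 -4.7  5.7] gap 0.293 q [ 0.36 -0.14 -0.27  0.   -1.44  1.35]
104 6525 [324.  41.] plc [ 61.6 -31. ] size [33.5 49.8] ang 0.2 z 124.4 lo [ 44.9 -55.9] hi [78.4 -6.1]
104 12300 [323. 171.] plc [  0.1 -30.5] size [83.  49.6] ang 2.2 z 123.7 lo [-41.9 -54.6] hi [41.5 -5.1]
```

Request:
servo_tool --pt "1.5 0 0" --pt "1.5 0 0" --pt "1.5 0 0" --pt "1.5 0 0" --pt "0 0 0" --pt "0 0 0" --turn '[0,0,0,0,0,0]'

```text
time: 31.5
position: [533.8, -10.8, 143.1]
orientation: [0.997, 0.072, -0.002, 0.001]
ft_force: [-9.7, -4.4, 7.1]
finger_gap: 0.296
finger_force: 61.6
```

Run:
```python
from h import *
st()
im,d,P=snap('wrist','w15.png'); c=cloud(d,P); blobs(c,d,121,125.8)
```

```text
t 31.5 pl [-37.2 -31.8] z 143.1 yaw [ 8.205 -1.   ] F [-9.7 -4.4  7.1] gap 0.296 q [ 0.36 -0.12 -0.25  0.   -1.44  1.36]
121 275 [324.  27.] plc [ 74.2 -30.8] size [ 1.2 47.9] ang 0.1 z 123.6 lo [ 73.6 -54.8] hi [74.9 -6.9]
121 12090 [323. 137.] plc [ 22.  -29.9] size [49.6 77.3] ang 90.0 z 124.0 lo [-16.6 -54.7] hi [60.7 -5.2]
121 161 [324. 239.] plc [-30.9 -30.5] size [ 3.3 25.3] ang 1.5 z 123.5 lo [-32.8 -43.3] hi [-29.3 -17.9]
```

Request:
servo_tool --pt "1 0 0" --pt "1 0 0" --pt "1 0 0" --pt "0 0 0" --pt "0 0 0" --pt "0 0 0" --pt "0 0 0" --pt "0 0 0" --pt "0 0 0" --pt "0 0 0" --turn '[0,0,0,0,0,0,0,0,0,0]'

```text
time: 32.55
position: [535.7, -10.6, 143.1]
orientation: [0.997, 0.072, -0.003, 0.001]
ft_force: [-16.5, -3.3, 10.1]
finger_gap: 0.298
finger_force: 61.9
```

Run:
```python
from h import *
st()
im,d,P=snap('wrist','w16.png')
```

```text
t 32.55 pl [-35.3 -31.8] z 143.1 yaw [ 8.202 -1.   ] F [-16.5  -3.3  10.1] gap 0.298 q [ 0.36 -0.12 -0.25  0.   -1.45  1.36]
```

View pics/w16.png

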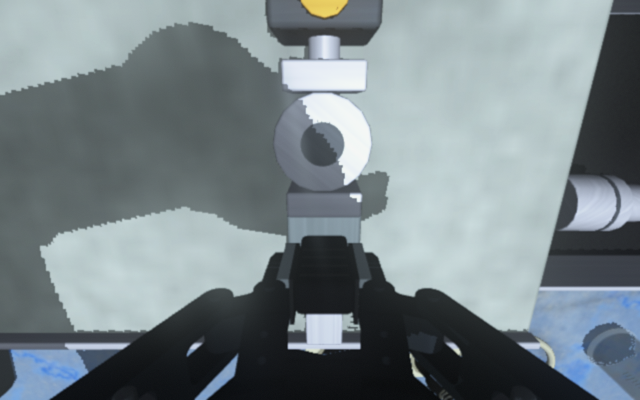

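Hub pinched between jaw (325,205) and anvil (325,75), anvil pressed in ~4–5 mm and held. Drawing back.

Request:
servo_tool --pt "-3 0 0" --pt "-6 0 0" --pt "-6 0 0" --pt "-6 0 0" --pt "-6 0 0" --pt "-6 0 0" --pt "-6 0 0" --pt "-5 0 0" --pt "-2 0 0" --pt "0 0 0" --turn '[0,0,0,0,0,0,0,0,0,0]'

```text
time: 33.6
position: [493.1, -16.7, 143.1]
orientation: [0.997, 0.072, 0.001, 0.001]
ft_force: [1.4, -6.7, 1.6]
finger_gap: 0.296
finger_force: 60.7
```

Request:
servo_tool --pt "0 0 0" --pt "0 0 0" --pt "0 0 0" --pt "0 0 0" --pt "0 0 0" --pt "0 0 -30" --pt "0 0 -30" --pt "0 0 0" --pt "0 0 0" --turn '[0,0,0,0,0,0,0,0,0]' --gripper 0

```text
time: 34.5
position: [493.2, -15.5, 202.9]
orientation: [0.997, 0.072, 0.001, -0.0]
ft_force: [0.6, -0.5, -0.5]
finger_gap: 1.0
finger_force: 0.0
```

Run:
```python
from h import *
st()
im,d,P=snap('wrist','w17.png'); c=cloud(d,P); blobs(c,d,104,135);blobs(c,d,163,172)
```

```text
t 34.5 pl [-78.1 -30.6] z 202.9 yaw [ 8.248 -1.   ] F [ 0.6 -0.5 -0.5] gap 1.0 q [ 0.38 -0.25 -0.26 -0.   -1.56  1.34]
104 6805 [325.  54.] plc [ 31.1 -30.4] size [49.6 68.7] ang 87.7 z 123.9 lo [ -3.1 -54.8] hi [65.8 -5.2]
104 1675 [12. 86.] plc [ 12.3 193.1] size [15.1 48. ] ang 75.2 z 109.2 lo [-11.8 180.1] hi [ 37.3 205.6]
104 3007 [325. 194.] plc [-77.4 -30.6] size [42.  67.6] ang 89.9 z 118.3 lo [-111.2  -51.6] hi [-43.6  -9.6]
163 1011 [326. 238.] plc [-78.3 -30.6] size [25.7 15.9] ang 89.3 z 167.2 lo [-86.3 -43.3] hi [-70.4 -17.7]
```

Request:
servo_tool --pt "33 0 0" --pt "33 0 0" --pt "32 0 0" --pt "0 0 0" --pt "0 0 25" --pt "0 0 25" --pt "0 0 25" --pt "0 0 25" --pt "0 0 0" --pt "0 0 0" --turn '[0,0,0,0,0,0,0,0,0,0]'

```text
time: 35.55
position: [589.5, -2.0, 102.3]
orientation: [0.997, 0.072, -0.001, 0.0]
ft_force: [-0.9, -0.3, 0.0]
finger_gap: 0.997
finger_force: 0.0
```

Request:
servo_tool --pt "0 0 0" --pt "0 0 0" --pt "0 0 0" --pt "0 0 0" --pt "0 0 0" --pt "0 0 0" --pt "0 0 0" --turn '[0,0,0,0,0,0,0]' --gripper 1.0 --force 50

```text
time: 36.25
position: [590.4, -1.9, 104.1]
orientation: [0.997, 0.072, 0.001, 0.0]
ft_force: [-1.6, 0.2, 5.8]
finger_gap: 0.572
finger_force: 53.2
```

Request:
servo_tool --pt "-4 0 0" --pt "-6 4 0" --pt "0 10 0" --pt "0 12 0" --pt "0 12 0" --pt "0 12 0" --pt "0 12 0" --pt "3 12 0" --pt "5 12 0" --pt "5 12 0" --turn '[0,0,0,0,0,0,0,0,0,0]'

```text
time: 37.25
position: [607.2, -96.9, 104.1]
orientation: [0.997, 0.073, 0.001, -0.001]
ft_force: [-5.4, 7.5, 9.8]
finger_gap: 0.57
finger_force: 54.0
```

Run:
```python
from h import *
st()
im,d,P=snap('wrist','w18.png'); c=cloud(d,P); blobs(c,d,104,135)
```

```text
t 37.25 pl [  23.1 -127.5] z 104.1 yaw [ 8.323 -1.   ] F [-5.4  7.5  9.8] gap 0.57 q [ 0.17  0.11 -0.1  -0.   -1.37  1.55]
104 26796 [ 83. 138.] plc [ 82.4 -31.9] size [75.1 50.4] ang 0.1 z 129.0 lo [ 44.8 -57.1] hi [119.9  -6.7]
104 12962 [323. 279.] plc [  27.8 -128.1] size [52.2 62. ] ang 36.0 z 123.5 lo [  -0.  -164.5] hi [ 49.9 -88.2]
104 255 [186. 392.] plc [-52.3 -50.9] size [18.3  2.6] ang 6.4 z 109.6 lo [-61.4 -52.3] hi [-43.1 -48.6]
```

Now at y -127; on to about -237.

Request:
servo_tool --pt "5 12 0" --pt "5 12 0" --pt "5 12 0" --pt "3 12 0" --pt "0 12 0" --pt "0 12 0" --pt "0 12 0" --pt "0 12 0" --pt "0 10 0" --pt "0 0 0" --turn '[0,0,0,0,0,0,0,0,0,0]'

```text
time: 38.3
position: [638.5, -201.6, 99.6]
orientation: [0.997, 0.071, -0.002, -0.001]
ft_force: [1.1, 0.3, -7.2]
finger_gap: 0.574
finger_force: 52.8
```

Request:
servo_tool --pt "0 0 0" --pt "0 0 0" --pt "0 0 0" --pt "0 0 0" --pt "0 0 0" --pt "0 0 -25" --pt "0 0 -25" --pt "0 0 -25" --pt "0 0 -25" --pt "0 0 0" --turn '[0,0,0,0,0,0,0,0,0,0]' --gripper 0

```text
time: 39.3
position: [641.3, -201.1, 207.8]
orientation: [0.997, 0.072, 0.004, 0.001]
ft_force: [0.8, -0.3, 0.6]
finger_gap: 0.999
finger_force: 0.0
```

Run:
```python
from h import *
st()
im,d,P=snap('wrist','w19.png'); c=cloud(d,P); blobs(c,d,25,56,200)
im,d,P=snap('scene'); c=cloud(d,P); blobs(c,d,104,130)
```

```text
t 39.3 pl [  41.8 -235.6] z 207.8 yaw [ 8.253 -1.   ] F [ 0.8 -0.3  0.6] gap 0.999 q [-0.01  0.22  0.22  0.   -1.56  1.72]
25 832 [281. 206.] plc [   1.6 -190.6] size [256.2   3.9] ang 0.8 z 43.5 lo [-126.5 -191. ] hi [ 129.7 -187. ]
25 584 [377. 102.] plc [ 121.4 -286.1] size [12.8 75.2] ang 0.0 z 39.6 lo [ 115.  -323.7] hi [ 127.8 -248.5]
25 4551 [330. 243.] plc [   3.5 -271.1] size [212.6 142.8] ang 0.0 z 46.1 lo [-102.8 -342.5] hi [ 109.8 -199.7]
25 391 [464. 131.] plc [  95.7 -372. ] size [ 1.7 28.4] ang 89.8 z 41.6 lo [  81.5 -372.9] hi [ 109.9 -371.2]
25 2147 [346. 251.] plc [ -35.1 -261.6] size [69.9 45.2] ang 89.7 z 48.1 lo [ -57.6 -296.6] hi [ -12.4 -226.5]
25 236 [301. 346.] plc [-170.3 -203.5] size [41.4  3.7] ang 89.1 z 31.0 lo [-172.5 -224.2] hi [-168.7 -182.9]
104 50 [316. 137.] plc [187.1 100.7] size [35.5  5.8] ang 81.3 z 114.7 lo [182.6  82.8] hi [192.1 117.9]
104 201 [246. 153.] plc [ 14.9 207.2] size [48.  49.9] ang 75.4 z 109.7 lo [-14.3 179.5] hi [ 42.9 231.7]
104 380 [327. 178.] plc [ 80.2 -32.2] size [76.4 51.7] ang 0.1 z 121.5 lo [ 42.  -58.1] hi [118.5  -6.4]
104 384 [286. 213.] plc [-79.3 -31.5] size [70.5 44. ] ang 0.4 z 117.8 lo [-114.5  -53.6] hi [-44.   -9.6]
```

View pics/w19.png

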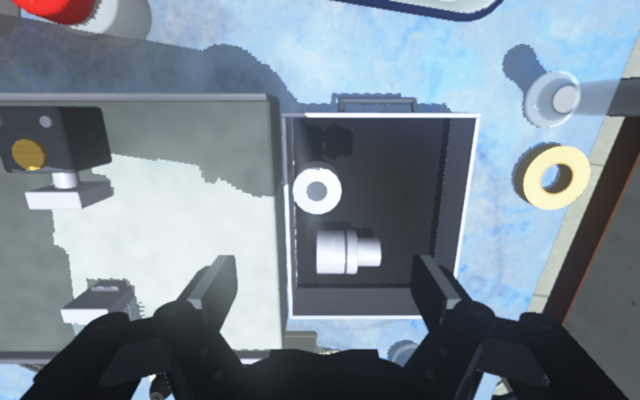

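Hub (317,191) and shaft (345,252) are both in the bin. The slab is close to the end rail and turned about -16°. I'll grip it across x first, away from the rail, then slide and square it.

Request:
servo_tool --pt "0 -20 0" --pt "-3 -43 0" --pt "-3 -43 0" --pt "-3 -43 0" --pt "-3 -43 0" --pt "-3 -43 0" --pt "-3 -43 0" --pt "-3 -43 0" --pt "-3 -43 0" --pt "-2 -43 0" --turn '[0,0,0,0,0,0,0,0,0,0]'

```text
time: 40.4
position: [554.7, 200.0, 201.2]
orientation: [0.997, 0.072, -0.001, 0.0]
ft_force: [0.7, -0.1, -0.1]
finger_gap: 0.998
finger_force: 0.0
```

Request:
servo_tool --pt "0 -33 0" --pt "0 0 0" --pt "0 0 0" --turn '[0,0,0]'

```text
time: 40.7
position: [550.4, 231.7, 201.0]
orientation: [0.997, 0.073, -0.001, 0.001]
ft_force: [-0.4, -1.0, 0.6]
finger_gap: 0.999
finger_force: 0.0
```

Request:
servo_tool --pt "0 0 0" --pt "0 0 0" --pt "0 0 0" --pt "0 0 0" --pt "0 0 5" --pt "0 0 10" --pt "0 0 10" --pt "0 0 10" --pt "0 0 10" --pt "0 0 0" --turn '[-8.2,-8.2,-8.2,-8.2,-8.2,-8.2,-8.2,-8.2,-8.4,0]'

```text
time: 41.7
position: [550.5, 229.6, 155.1]
orientation: [0.753, 0.658, -0.002, -0.0]
ft_force: [-0.0, -0.0, 0.9]
finger_gap: 0.997
finger_force: 0.0
```

Run:
```python
from h import *
st()
im,d,P=snap('wrist','w20.png'); c=cloud(d,P); blobs(c,d,106,112,200)
```

```text
t 41.7 pl [ 13.9 203.7] z 155.1 yaw [82.229 -1.   ] F [-0.  -0.   0.9] gap 0.997 q [ 0.73  0.04 -0.07 -0.   -1.46  2.28]
106 452 [633. 127.] plc [203.9 218.5] size [24.3  7. ] ang 82.5 z 108.8 lo [200.4 206.1] hi [209.  230.1]
106 4770 [325. 222.] plc [ 16.6 209.3] size [43.9 48.9] ang 73.8 z 109.6 lo [-11.3 182.8] hi [ 44.9 235.8]
106 315 [606. 295.] plc [188.5 103.6] size [32.1  4.4] ang 81.6 z 109.1 lo [186.3  87.4] hi [192.9 119.2]
```

View pics/w20.png

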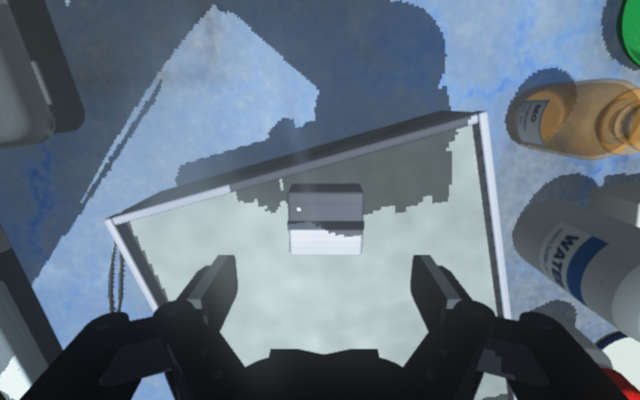

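The slab at (325,222) is aligned with the fingers. Descend and grip.

Request:
servo_tool --pt "5 1 20" --pt "0 0 20" --pt "0 0 16" --pt "0 0 0" --pt "0 0 0" --turn '[0,0,0,0,0]'

```text
time: 42.25
position: [553.1, 235.7, 101.9]
orientation: [0.754, 0.657, 0.0, 0.0]
ft_force: [-0.1, -0.1, 0.9]
finger_gap: 0.998
finger_force: 0.0
```

Request:
servo_tool --pt "0 0 0" --pt "0 0 0" --pt "0 0 0" --pt "0 0 0" --pt "0 0 0" --pt "0 0 0" --pt "0 0 0" --turn '[0,0,0,0,0,0,0]' --gripper 1.0 --force 40

```text
time: 42.95
position: [553.1, 236.3, 102.5]
orientation: [0.753, 0.658, 0.001, 0.0]
ft_force: [-1.9, 0.3, 4.6]
finger_gap: 0.553
finger_force: 44.4
```

Request:
servo_tool --pt "-4 0 0" --pt "-8 0 0" --pt "-10 0 0" --pt "-10 0 0" --pt "-10 0 0" --pt "-10 0 0" --pt "-10 0 0" --pt "-10 0 0" --pt "-4 0 0" --pt "0 0 0" --turn '[0,0,-4,-4,-4,-4,0,0,0,0]'

```text
time: 43.95
position: [554.1, 160.5, 102.5]
orientation: [0.655, 0.756, 0.001, 0.001]
ft_force: [0.8, 1.8, 5.4]
finger_gap: 0.549
finger_force: 44.4
```

Run:
```python
from h import *
st()
im,d,P=snap('wrist','w21.png'); c=cloud(d,P); blobs(c,d,106,112,200)
```

```text
t 43.95 pl [  7.5 134.8] z 102.5 yaw [98.227 -1.   ] F [0.8 1.8 5.4] gap 0.549 q [ 0.63  0.01 -0.21  0.   -1.36  2.66]
106 8344 [323. 275.] plc [  8.  133.5] size [45.2 60.3] ang 89.3 z 109.6 lo [-22.  110.9] hi [ 38.3 156.2]
```

Request:
servo_tool --pt "0 0 0" --pt "0 0 0" --pt "0 0 0" --pt "0 0 0" --pt "0 0 0" --pt "0 0 -20" --pt "0 0 -20" --pt "0 0 -10" --pt "0 0 0" --turn '[0,0,0,0,0,0,0,0,0]' --gripper 0

```text
time: 44.9
position: [554.0, 160.8, 152.9]
orientation: [0.654, 0.756, 0.001, 0.001]
ft_force: [-0.3, -0.3, -0.5]
finger_gap: 0.999
finger_force: 0.0
```

Request:
servo_tool --pt "0 0 0" --pt "0 0 0" --pt "0 0 0" --pt "0 0 0" --pt "0 0 0" --pt "0 0 0" --pt "0 0 0" --pt "0 0 0" --pt "0 0 0" --pt "0 0 0" --turn '[8.2,8.2,8.2,8.2,8.2,8.2,8.2,8.2,8.2,8.2]'

```text
time: 45.9
position: [552.8, 160.4, 149.7]
orientation: [0.99, 0.138, -0.001, 0.0]
ft_force: [-0.2, -0.3, -0.8]
finger_gap: 1.0
finger_force: 0.0
```

Request:
servo_tool --pt "0 0 0" --pt "0 0 0" --pt "0 0 0" --turn '[8,0,0]'

```text
time: 46.2
position: [553.0, 160.4, 150.3]
orientation: [0.997, 0.074, -0.001, 0.0]
ft_force: [0.2, -0.0, 0.3]
finger_gap: 0.999
finger_force: 0.0
```

Run:
```python
from h import *
st()
im,d,P=snap('wrist','w22.png'); c=cloud(d,P); blobs(c,d,106,112,200)
```

```text
t 46.2 pl [  6.4 134.9] z 150.3 yaw [ 8.455 -1.   ] F [ 0.2 -0.   0.3] gap 0.999 q [ 0.63 -0.01 -0.14 -0.   -1.45  1.09]
106 809 [588.  79.] plc [97.1 -6.8] size [ 4.6 46. ] ang 89.7 z 109.2 lo [74.1 -9.2] hi [120.1  -4.4]
106 516 [592. 150.] plc [ 59.2 -17.7] size [10.9 29.4] ang 50.4 z 109.4 lo [ 45.3 -26.1] hi [73.1 -9.2]
106 4940 [328. 230.] plc [  7.7 133.5] size [49.7 44. ] ang 0.1 z 109.5 lo [-17.1 111.5] hi [ 32.5 155.5]
106 379 [562. 304.] plc [-44.2 -29.3] size [ 7.7 40.9] ang 10.1 z 109.1 lo [-51.5 -50.1] hi [-42.5  -9.5]
```

Request:
servo_tool --pt "1 1 20" --pt "0 0 20" --pt "0 0 10" --pt "0 0 0" --pt "0 0 0" --turn '[0,0,0,0,0]'

```text
time: 46.75
position: [554.8, 159.6, 102.0]
orientation: [0.997, 0.072, 0.0, 0.0]
ft_force: [1.1, 0.0, 0.6]
finger_gap: 1.0
finger_force: 0.0
```

Request:
servo_tool --pt "0 0 0" --pt "0 0 0" --pt "0 0 0" --pt "0 0 0" --pt "0 0 0" --pt "0 0 0" --pt "0 0 0" --turn '[0,0,0,0,0,0,0]' --gripper 1.0 --force 40

```text
time: 47.45
position: [554.9, 159.6, 102.4]
orientation: [0.997, 0.072, 0.001, 0.0]
ft_force: [-1.0, -1.6, 6.0]
finger_gap: 0.507
finger_force: 43.9
```

Request:
servo_tool --pt "0 5 0" --pt "-2 10 0" --pt "-2 12 0" --pt "-2 12 0" --pt "-2 12 0" --pt "0 12 0" --pt "0 12 0" --pt "0 12 0" --pt "0 12 0" --pt "0 12 0" --turn '[0,0,0,0,0,0,0,0,0,0]'

```text
time: 48.45
position: [563.2, 49.6, 102.4]
orientation: [0.997, 0.072, 0.001, -0.001]
ft_force: [-1.5, 6.2, 6.3]
finger_gap: 0.502
finger_force: 43.9
```

Request:
servo_tool --pt "0 12 0" --pt "0 12 0" --pt "0 12 0" --pt "0 12 0" --pt "0 5 0" --pt "0 0 0" --pt "0 0 0" --turn '[0,0,0,0,0,0,0]'

```text
time: 49.15
position: [570.9, -3.8, 102.4]
orientation: [0.997, 0.072, 0.001, 0.0]
ft_force: [2.0, 0.3, 5.9]
finger_gap: 0.505
finger_force: 43.9
```

Run:
```python
from h import *
st()
im,d,P=snap('wrist','w23.png'); c=cloud(d,P); blobs(c,d,106,112,200)
```

```text
t 49.15 pl [  0.5 -30.2] z 102.4 yaw [ 8.241 -1.   ] F [2.  0.3 5.9] gap 0.505 q [ 0.35 -0.01 -0.22  0.   -1.36  1.37]
106 8420 [323. 272.] plc [  0.4 -29. ] size [49.3 56.1] ang 0.2 z 109.5 lo [-24.3 -57. ] hi [25.1 -0.9]
106 260 [324. 349.] plc [-44.1 -30.7] size [ 3.  37.6] ang 1.0 z 107.3 lo [-45.6 -49.5] hi [-42.6 -11.9]
```

Slab square at the gauge centre. Release, go to the post, close.

Request:
servo_tool --pt "0 0 0" --pt "0 0 0" --pt "0 0 0" --pt "0 0 0" --pt "0 0 0" --pt "0 0 -30" --pt "0 0 -30" --pt "0 0 -30" --pt "-9 0 -10" --pt "0 0 0" --turn '[0,0,0,0,0,0,0,0,0,0]' --gripper 0

```text
time: 50.2
position: [561.4, -5.1, 203.5]
orientation: [0.997, 0.072, 0.002, -0.0]
ft_force: [0.5, -0.2, 0.0]
finger_gap: 1.001
finger_force: 0.0
```

Request:
servo_tool --pt "-24 0 0" --pt "-23 0 0" --pt "-23 0 0" --pt "0 0 0" --pt "0 0 20" --pt "0 0 20" --pt "0 0 19" --pt "0 0 0" --pt "0 0 0" --turn '[0,0,0,0,0,0,0,0,0]'

```text
time: 51.1
position: [491.8, -15.3, 141.8]
orientation: [0.997, 0.072, -0.001, 0.0]
ft_force: [0.2, 0.2, 1.3]
finger_gap: 0.998
finger_force: 0.0
```

Run:
```python
from h import *
st()
im,d,P=snap('wrist','w24.png'); c=cloud(d,P); blobs(c,d,106,112,200);blobs(c,d,163,172,200)
```

```text
t 51.1 pl [-79.4 -30.2] z 141.8 yaw [ 8.244 -1.   ] F [0.2 0.2 1.3] gap 0.998 q [ 0.38 -0.24 -0.36  0.   -1.46  1.33]
106 351 [327.   3.] plc [ 45.  -30.8] size [ 1.2 39.2] ang 0.0 z 108.9 lo [ 44.4 -50.4] hi [ 45.7 -11.2]
106 8037 [323.  99.] plc [  0.2 -28.8] size [49.1 44.1] ang 0.1 z 109.6 lo [-24.4 -50.9] hi [24.7 -6.8]
163 717 [212. 291.] plc [-76.7  15.2] size [22.9 14.6] ang 37.8 z 167.8 lo [-90.2  13.1] hi [-66.9  27.5]
163 710 [435. 291.] plc [-76.8 -73.2] size [14.7 23. ] ang 52.3 z 167.8 lo [-90.4 -85.7] hi [-67.  -71.1]
163 2123 [327. 295.] plc [-78.4 -30.7] size [26.  16.3] ang 89.8 z 167.2 lo [-86.6 -43.7] hi [-70.3 -17.7]
```

Request:
servo_tool --pt "0 0 0" --pt "0 0 0" --pt "0 0 0" --pt "0 0 0" --pt "0 0 0" --pt "0 0 0" --pt "0 0 0" --pt "0 0 0" --turn '[0,0,0,0,0,0,0,0]' --gripper 1.0 --force 60

```text
time: 51.95
position: [492.2, -16.7, 143.1]
orientation: [0.997, 0.071, 0.0, 0.001]
ft_force: [1.9, -7.7, 0.2]
finger_gap: 0.298
finger_force: 60.7
```

Request:
servo_tool --pt "4 0 0" --pt "4 0 0" --pt "4 0 0" --pt "4 0 0" --pt "4 0 0" --pt "4 0 0" --pt "4 0 0" --pt "4 0 0" --pt "4 0 0" --pt "4 0 0" --turn '[0,0,0,0,0,0,0,0,0,0]'

```text
time: 52.95
position: [530.7, -11.2, 143.1]
orientation: [0.997, 0.071, -0.001, 0.001]
ft_force: [-6.1, -6.6, 3.8]
finger_gap: 0.296
finger_force: 61.2
```

Request:
servo_tool --pt "1.5 0 0" --pt "1.5 0 0" --pt "1 0 0" --pt "0 0 0" --pt "0 0 0" --turn '[0,0,0,0,0]'

```text
time: 53.45
position: [534.2, -10.7, 143.1]
orientation: [0.997, 0.071, -0.001, 0.001]
ft_force: [-8.0, -6.7, 5.3]
finger_gap: 0.291
finger_force: 61.3
```

Run:
```python
from h import *
st()
im,d,P=snap('wrist','w25.png'); c=cloud(d,P); blobs(c,d,106,112,200);blobs(c,d,121,126,200)
```

```text
t 53.45 pl [-36.8 -31.7] z 143.1 yaw [ 8.179 -1.   ] F [-8.  -6.7  5.3] gap 0.291 q [ 0.36 -0.12 -0.25  0.   -1.44  1.36]
106 7179 [320. 139.] plc [ 22.1 -28.9] size [44.2 48.3] ang 90.0 z 109.6 lo [ -2.1 -51. ] hi [46.3 -6.8]
121 288 [323.  28.] plc [ 74.2 -30.6] size [48.1  1.5] ang 89.6 z 123.6 lo [ 73.5 -54.7] hi [75.1 -6.6]
121 2648 [324.  77.] plc [ 53.4 -30.8] size [40.1 13.7] ang 89.9 z 124.5 lo [ 46.6 -50.9] hi [ 60.3 -10.7]
121 1933 [324. 202.] plc [ -8.4 -30.7] size [14.6 40.1] ang 0.7 z 124.5 lo [-15.8 -50.8] hi [ -1.2 -10.7]
```

Request:
servo_tool --pt "1 0 0" --pt "1 0 0" --pt "1 0 0" --pt "1 0 0" --pt "0 0 0" --pt "0 0 0" --pt "0 0 0" --pt "0 0 0" --pt "0 0 0" --pt "0 0 0" --turn '[0,0,0,0,0,0,0,0,0,0]'

```text
time: 54.5
position: [536.7, -10.4, 143.1]
orientation: [0.997, 0.071, -0.003, 0.002]
ft_force: [-16.1, -6.6, 8.8]
finger_gap: 0.293
finger_force: 61.8
```

Run:
```python
from h import *
st()
im,d,P=snap('wrist','w26.png'); c=cloud(d,P); blobs(c,d,106,112,200);blobs(c,d,121,126,200)
```

```text
t 54.5 pl [-34.3 -31.8] z 143.1 yaw [ 8.175 -1.   ] F [-16.1  -6.6   8.8] gap 0.293 q [ 0.36 -0.11 -0.24  0.   -1.45  1.36]
106 7185 [320. 139.] plc [ 24.4 -28.9] size [48.4 44.1] ang 0.1 z 109.6 lo [  0.2 -51. ] hi [48.6 -6.9]
121 272 [323.  34.] plc [ 74.3 -30.9] size [ 1.3 48. ] ang 0.1 z 123.7 lo [ 73.6 -54.8] hi [75.  -6.9]
121 2652 [324.  77.] plc [ 55.8 -30.8] size [40.  13.6] ang 89.9 z 124.5 lo [ 49.  -50.8] hi [ 62.6 -10.7]
121 1926 [324. 202.] plc [ -5.9 -30.7] size [40.1 14.3] ang 90.0 z 124.5 lo [-13.1 -50.8] hi [  1.2 -10.6]
```

Anvil in ~4.5 mm, slab square. Draw back, then fetch the slab (centre about x 21, y -29).

Request:
servo_tool --pt "-3 0 0" --pt "-6 0 0" --pt "-6 0 0" --pt "-6 0 0" --pt "-6 0 0" --pt "-6 0 0" --pt "-6 0 0" --pt "-6 0 0" --pt "-2 0 0" --pt "0 0 0" --turn '[0,0,0,0,0,0,0,0,0,0]'

```text
time: 55.55
position: [493.0, -16.6, 143.2]
orientation: [0.997, 0.071, 0.001, 0.001]
ft_force: [1.8, -7.4, 0.3]
finger_gap: 0.297
finger_force: 60.6
```

Request:
servo_tool --pt "0 0 0" --pt "0 0 0" --pt "0 0 0" --pt "0 0 0" --pt "0 0 0" --pt "0 0 -30" --pt "0 0 -30" --pt "0 0 0" --pt "0 0 0" --turn '[0,0,0,0,0,0,0,0,0]' --gripper 0

```text
time: 56.45
position: [493.2, -14.7, 202.9]
orientation: [0.997, 0.072, 0.001, -0.0]
ft_force: [-0.9, 0.5, -0.9]
finger_gap: 1.0
finger_force: 0.0
```

Run:
```python
from h import *
st()
im,d,P=snap('wrist','w27.png'); c=cloud(d,P); blobs(c,d,106,112,200);blobs(c,d,163,172,200)
```

```text
t 56.45 pl [-78.  -29.8] z 202.9 yaw [ 8.248 -1.   ] F [-0.9  0.5 -0.9] gap 1.0 q [ 0.38 -0.25 -0.26 -0.   -1.56  1.34]
106 4715 [324.  70.] plc [ 22.1 -28.9] size [48.9 44.1] ang 0.1 z 109.7 lo [ -2.4 -50.9] hi [46.5 -6.8]
163 1018 [327. 237.] plc [-77.6 -30.4] size [15.7 25.6] ang 0.6 z 167.2 lo [-85.5 -43.2] hi [-69.7 -17.6]
```

Request:
servo_tool --pt "33 0 0" --pt "33 0 0" --pt "33 0 0" --pt "0 0 0" --pt "0 0 25" --pt "0 0 25" --pt "0 0 25" --pt "0 0 27" --pt "0 0 0" --pt "0 0 0" --turn '[0,0,0,0,0,0,0,0,0,0]'

```text
time: 57.5
position: [590.4, -1.1, 100.3]
orientation: [0.997, 0.072, -0.001, 0.001]
ft_force: [0.5, -0.3, 1.5]
finger_gap: 1.003
finger_force: 0.0
```

Request:
servo_tool --pt "0 0 0" --pt "0 0 0" --pt "0 0 0" --pt "0 0 0" --pt "0 0 0" --pt "0 0 0" --pt "0 0 0" --turn '[0,0,0,0,0,0,0]' --gripper 1.0 --force 40

```text
time: 58.2
position: [591.4, -0.9, 101.8]
orientation: [0.997, 0.072, 0.001, 0.0]
ft_force: [-2.4, 0.2, 5.9]
finger_gap: 0.504
finger_force: 44.3
```

Request:
servo_tool --pt "-4 0 0" --pt "-6 4 0" --pt "0 10 0" --pt "0 12 0" --pt "0 12 0" --pt "0 12 0" --pt "0 12 0" --pt "4 12 0" --pt "7 12 0" --pt "8 11 0" --turn '[0,0,0,0,0,0,0,0,0,0]'

```text
time: 59.2
position: [613.5, -95.1, 101.8]
orientation: [0.997, 0.072, 0.0, -0.001]
ft_force: [-5.3, 5.6, 10.3]
finger_gap: 0.504
finger_force: 44.7
```

Run:
```python
from h import *
st()
im,d,P=snap('wrist','w28.png'); c=cloud(d,P); blobs(c,d,106,112,200)
```

```text
t 59.2 pl [  29.6 -126.6] z 101.8 yaw [ 8.29 -1.  ] F [-5.3  5.6 10.3] gap 0.504 q [ 0.17  0.12 -0.08 -0.   -1.36  1.55]
106 898 [152. 127.] plc [ 97.4 -55.5] size [45.1  4. ] ang 1.9 z 109.0 lo [ 74.7 -56.9] hi [119.9 -52.8]
106 586 [141. 220.] plc [ 58.2 -44.7] size [26.3 10.6] ang 44.3 z 109.4 lo [ 45.2 -51.8] hi [ 69.2 -36.5]
106 8616 [323. 271.] plc [  30.4 -121.6] size [63.2 49.7] ang 88.1 z 109.5 lo [   5.5 -153.6] hi [ 55.3 -90.2]
```

Request:
servo_tool --pt "8 11 0" --pt "8 11 0" --pt "8 11 0" --pt "8 11 0" --pt "8 11 0" --pt "2 12 0" --pt "0 12 0" --pt "0 12 0" --pt "0 12 0" --pt "0 4 0" --turn '[0,0,0,0,0,0,0,0,0,0]'

```text
time: 60.25
position: [669.3, -196.5, 97.9]
orientation: [0.997, 0.071, -0.002, -0.0]
ft_force: [0.4, 0.0, -4.0]
finger_gap: 0.505
finger_force: 43.1
```

Request:
servo_tool --pt "0 0 0" --pt "0 0 0" --pt "0 0 0" --pt "0 0 0" --pt "0 0 0" --pt "0 0 -25" --pt "0 0 -25" --pt "0 0 -25" --pt "0 0 -25" --pt "0 0 0" --turn '[0,0,0,0,0,0,0,0,0,0]' --gripper 0

```text
time: 61.25
position: [671.9, -195.9, 205.9]
orientation: [0.997, 0.072, 0.004, 0.001]
ft_force: [-0.6, -0.5, 0.8]
finger_gap: 1.001
finger_force: 0.0
```

Request:
servo_tool --pt "-20 0 -10" --pt "-20 0 -10" --pt "-20 0 0" --pt "0 0 0" --pt "0 0 0" --turn '[0,0,0,0,0]'

```text
time: 61.75
position: [611.1, -203.9, 220.5]
orientation: [0.997, 0.072, 0.0, -0.0]
ft_force: [0.4, 0.6, -0.7]
finger_gap: 1.001
finger_force: 0.0
```

Run:
```python
from h import *
st()
im,d,P=snap('wrist','w29.png'); c=cloud(d,P); np.savez('/tmp/w29',c=c,d=d)
im,d,P=snap('scene'); c=cloud(d,P); blobs(c,d,104,172)
```

```text
t 61.75 pl [  11.6 -234. ] z 220.5 yaw [ 8.241 -1.   ] F [ 0.4  0.6 -0.7] gap 1.001 q [-0.01  0.16  0.17 -0.   -1.58  1.73]
104 52 [316. 136.] plc [187.6  99.1] size [36.5  4.5] ang 82.4 z 117.5 lo [183.3  81.1] hi [191.1 117.1]
104 515 [328. 176.] plc [ 80.9 -32.1] size [53.7 81.4] ang 85.9 z 125.4 lo [ 40.4 -59.4] hi [122.8  -6. ]
104 547 [286. 209.] plc [-78.5 -31.8] size [44.  71.5] ang 89.1 z 119.4 lo [-114.3  -54. ] hi [-42.8  -9.6]
```

View pics/w29.png

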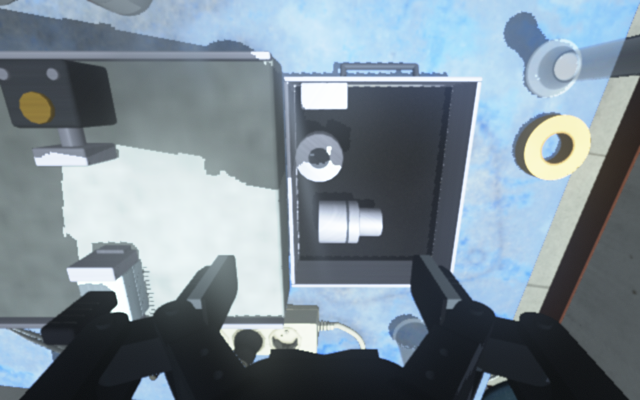

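All three are in the bin: slab (325,95), hub (320,157), shaft (350,222). Quick check of the slab's position before handing in.

Run:
```python
from h import *
z=np.load('/tmp/w29.npz');c=z['c'];q=pl(c)
p=np.c_[q[82:109,302:346].reshape(-1,2),c[82:109,302:346,2].ravel()]
print(np.percentile(p,[2,50,98],axis=0).round(1))
print(bot.sign_off())
```

```text
[[  87.3 -252.5   49.1]
 [  98.9 -232.8   56.6]
 [ 110.7 -212.8   58.3]]
the job is handed in; nothing more can be done
None
```

Shaft, hub and slab (no step block was there) were each gauged in that order and are all in the bin, with the jaw drawn back and the job handed in. However, the shaft toppled when the grip slackened, so it was gauged lying on its side rather than standing, the slab came to rest against the bin's far wall, and the bystanders were not re-measured at the end.

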